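Load the drying chamber and screw on its filter cap

ROBOT

A 7-joint arm with a two-finger parallel gripper is mounted at the origin on the work surface. World frame = base frame: x ahead of the robot, y to its left, z up, the work surface at z = 0. Lengths are in m, angles in rad, forces in N, time in s.
With the tool pointing down it reaches from about 0.4 to 0.75 m from the base axis. Payload 19.5 kg.
Tool frame: the origin (TCP) lies at the very end of the fingers, on their centre line; the grasp point (between the pads) lies 19 mm behind it; y points along the fingers, x is the direction in which the jaws open and shut, and the axes are right-handed (so a half turn about y gives the same grasp; the last joint's range is limited). The gripper opens to 85 mm and grips with 20 to 120 N. Pads are 22 mm wide; open, the fingers measure 114 mm over their backs; the gripper's body (76 mm by 85 mm) begins 54 mm behind the grasp point. The pads swing forward as they close: fully open they stand 13 mm farther back than shut.
Start: joints at [-1.155, 0.707, -0.028, 1.485, 0.022, 0.951, -0.075], TCP at [0.254, 0.516, 0.231] pointing down, gripper open.
Joint ranges: [-2.71, 2.71], [-0.32, 2.16], [-1.57, 1.52], [0, 2.45], [-1.46, 4.6], [0, 2.02], [-2.83, 2.83]. Speed limits (rad/s): [1.89, 1.89, 2.57, 2.57, 3.01, 3.01, 3.01].

INTERFACE

Orientations are given as a rotation vector (axis times angle).
In Python, from plant import ctrl gives the robot as it stands.
- The arm moves only by the tool drive_tool, never from a script. Its argument "commands" is a list of rows, each a list of 2 entries, a list of its own where there are three numbers: the shift along the world's x, y, z in units of 500 mm (1.0 is 500 mm), then the turn about the world's z in units of 60 degrees (1.0 is 60 degrees). A call has 1 to 10 rows; each row is the pose to reach, as a shift and turn from the pose commanded when the call began; what a row does not reach only later rows make up. A row lasts 1/12 s, in which the tool goes at most 41.7 mm and 7.16 degrees, less where a joint would pass 70% of its speed; a pose out of reach is approached as far as the arm can. A call with a number of a shift or a turn outside -1 to 1 is refused whole. A call with a gripper value outside its range is refused whole. "hand" is the closure, from 0 (fully open) to 1 (shut), set as the call begins (left out, the last holds). The fingers move at their own pace and stop on an object; "grip_force" is the grip in N (left out, the last holds). Time passes only in rows, so rows that repeat a pose let the fingers close. It gives the time, the measured TCP pose, the force and the opening at its end, in the units of the state.
- ctrl.state(): the state, without advancing time (a new reading comes with each control period).
- ctrl.camera(name): name is "scene" or "top"; returns a dict with "color" (420x560x3 uint8, red, green, blue), "fx", "fy", "cx", "cy" (pixels), "extrinsics" (4x4, takes a point from world to camera coordinates). Camera axes: x right, y up, looking along -z (the intrinsics and any distortion apply to the point x, -y, -z); pixel columns grow to the right and rows downward; lengths in m; the calibration is good to about 2 mm. A picture is of the moment at which its call begins. There is no depth.
- ctrl.close_job(): hands the job in, once; it reports no verdict.
Trained networks look in the newest picture that a camera, given by its name, has taken for a name from the list of things; names that differ only in an ending like _2 or _b are one class to them, and where a whole thing is asked for, a point or a joint stands for the part that bears it (a point fixed in the world has none). Each returns a list of dicts, best first, with "score" (0 to 1); they miss things now and then, are a little off and sometimes report something else, mostly with a low value. They report only what shows in the picture. A call takes as long as a camera call. They do not tell look-alikes from the thing itself.
- ctrl.outline_of(camera, name): "region" (420x560 bool, what is visible of it) and "bbox" ([centre column, centre row, width, height] in pixels, round what is visible of it).
The state is a dict: "clock": time; "joint_positions": joint angles; "joint_vel": joint speeds; "joint_torque": joint torques, N m; "tool_pos": TCP position; "tool_rot": TCP orientation; "wrist_force": force on the tool from outside, world axes, zero at the start; "ft_torque": the same for the moment, N m; "opening": opening from 0.0 (shut) to 1.0 (fully open).
Only numpy, scipy, OpenCV 4.12 (cv2) and the standard library are available. Lean on these libraries where they do the work, as an engineer would, in place of code of your own. Each camera call takes 0.05 s, during which the arm holds its last target. There are 200 camera calls.

TASK

Stand every sample jar upright in its own compartment of the metal tray, then slide the loaded tray fully into the drying chamber until it stops against the back. After that close the port on the chamber's roof with the red filter cap: set it squarely on the thread, turn it backward (counterclockwise from above) until it drops a step into the thread start, then forward (clockwise) until it is fully home. Leave the bottles, the beaker and the other things on the bench where they are.

Things in the scene. Friction and masses are not known exactly. Their poses are not given: they have to be found in the camera images.
- chamber: fixed white drying chamber, clear roof; 138 x 150 mm on plan (local x -65 to 73, y -75 to 75 mm), 95 mm high, plus an 8 mm thick aluminium apron, 150 mm wide, running level out of its open front to x = -290 mm. Origin on the bench under the port; local x points from the open front to the back, z up. Inner face of the back wall at x = +65 mm
- opening (a point): centre of the lower edge of the chamber's opening (chamber x = -65 mm, z = 8 mm, the level of apron and inner floor); axes as the chamber. Opening 131 mm wide, 79 mm high. Two blue guides 12 mm high on the apron, up to 33 mm before the opening, flare outward and lead the tray in
- port (a point): centre of the rim of the steel threaded port on the roof, 115 mm above the bench; axes as the chamber. Thread 39 mm wide round a 30 mm core whose bevelled tip stands 6 mm above the rim. Right-hand, three unmarked starts 120 degrees apart. The cap's pins rest on the level rim, where low stops block turning forward; set down on top of the stops the cap rides 3 mm higher
- thread_start (a point): on the port's axis at the level of the thread start, 7 mm below port. Turned backward by at most 120 degrees the cap's pins come over gaps with about 15 degrees of play (a stop at the far side) and it drops 7 mm; a firm grip at fixed height holds it up: let go and it falls. Set down by luck over the gaps it drops at once. Then it turns forward 80 to 105 degrees, sinking 4 mm, to a stop
- cap: loose red filter cap, twelve-sided grip 52 mm across flats (flats on its local x axis and every 30 degrees), 30 mm tall, 90 g, white disc on its closed top, open below. Origin at the centre of its lower rim, z up; stands open side down on the bench at first. Origin above the bench: 111 mm resting on the port's rim, 104 in the thread start, 100 fully home
- cap_top (a point): centre of the cap's closed top, 30 mm above its origin. Inside the cap: bore 42 mm, three pins 6 mm above the lower rim, 33 mm across between their tips, so 1.5 mm play each way on the port's core
- tray: loose aluminium tray 126 x 126 mm, 0.35 kg, floor 3 mm thick, side and back walls 12 mm high, 10 mm high dividers making four 58 mm square compartments centred at x = +-30, y = +-30 mm. Blue front panel 35 mm high at x = -65 mm. Origin at the centre of its underside; x points from handle to back, z up. Starts askew on the apron; fully in, its x is 0 to 2 mm in the chamber's frame
- tray_handle (a point): grip point of the tray's black handle: an upright tab 12 mm thick (along tray y), from x = -123 to -67 mm, 19 to 53 mm above the tray's underside; the point is at x = -103 mm, y = 0, z = 40 mm in the tray's frame
- jar1: squat amber glass sample jar with paper label and white lid, plain cylinder 34 mm diameter, 40 mm tall, about 70 g; origin at the centre of its underside, z up. Absent in some runs.
- jar2: squat amber glass sample jar with paper label and white lid, plain cylinder 34 mm diameter, 40 mm tall, about 70 g; origin at the centre of its underside, z up. Absent in some runs.
- jar3: squat amber glass sample jar with paper label and white lid, plain cylinder 34 mm diameter, 40 mm tall, about 70 g; origin at the centre of its underside, z up. Absent in some runs.
- jar4: squat amber glass sample jar with paper label and white lid, plain cylinder 34 mm diameter, 40 mm tall, about 70 g; origin at the centre of its underside, z up. Absent in some runs.
- reagent: amber bottle with a red cap, 68 mm diameter, 150 mm tall, bystander, origin at the centre of its underside
- salt: white jar with a red lid, 72 mm diameter, 85 mm tall, bystander, origin at the centre of its underside
- beaker: open glass beaker, 68 mm diameter, 80 mm tall, bystander, origin at the centre of its underside
Not all that is in view belongs to the job. Leave any black or yellow look-alike of the jar1 alone.

How it is judged:
On the way, in this order (a step that is already met when the one before it is completed fails the run):
1. every jar stands in a compartment of the tray, the tray still outside the chamber (x of jar1 in the frame of tray between -0.05 and 0.05 m and y of jar1 in the frame of tray between -0.05 and 0.05 m and z of each of jar1, jar2, jar3, jar4 in the frame of tray below 0.007 m and angle between each of jar1, jar2, jar3, jar4's own z axis and vertical below 0.15 rad and x of jar2 in the frame of tray between -0.05 and 0.05 m and y of jar2 in the frame of tray between -0.05 and 0.05 m and x of jar3 in the frame of tray between -0.05 and 0.05 m and y of jar3 in the frame of tray between -0.05 and 0.05 m and x of jar4 in the frame of tray between -0.05 and 0.05 m and y of jar4 in the frame of tray between -0.05 and 0.05 m and x of tray in the frame of chamber below -0.06 m), for 0.2 s.
2. the loaded tray is fully in the chamber (x of jar1 in the frame of tray between -0.05 and 0.05 m and y of jar1 in the frame of tray between -0.05 and 0.05 m and z of each of jar1, jar2, jar3, jar4 in the frame of tray below 0.007 m and angle between each of jar1, jar2, jar3, jar4's own z axis and vertical below 0.15 rad and x of jar2 in the frame of tray between -0.05 and 0.05 m and y of jar2 in the frame of tray between -0.05 and 0.05 m and x of jar3 in the frame of tray between -0.05 and 0.05 m and y of jar3 in the frame of tray between -0.05 and 0.05 m and x of jar4 in the frame of tray between -0.05 and 0.05 m and y of jar4 in the frame of tray between -0.05 and 0.05 m and x of tray in the frame of chamber above -0.004 m), for 0.2 s.
3. the cap is set squarely on the port's thread (horizontal distance between cap and port below 0.004 m and angle between cap's own z axis and vertical below 0.1 rad and z of cap in the frame of chamber between 0.1085 and 0.1175 m), for 0.04 s.
4. the cap, turned backward, has dropped a step into the thread start (horizontal distance between cap and port below 0.004 m and angle between cap's own z axis and vertical below 0.1 rad and z of cap in the frame of chamber below 0.1062 m), for 0.1 s.
At the end, for the whole second after the job is handed in: The cap is screwed home on the port (its rim within 1.5 mm of the home height, within 4 mm of the port's axis, tilted under 0.1 rad), the tray is within 4 mm of fully in, every jar present stands upright in a compartment on the tray's floor, and all is at rest (all of step 2 and horizontal distance between cap and port below 0.004 m and angle between cap's own z axis and vertical below 0.1 rad and z of cap in the frame of chamber below 0.1013 m and linear speed of each of cap, tray below 0.02 m/s); the robot touches nothing.
It fails at once if a bystander bottle, jar or beaker is moved by more than 30 mm or knocked over (distance of any of reagent, salt, beaker from where it was at the start of the episode above 0.03 m or angle between any of reagent, salt, beaker's own z axis and vertical above 0.5 rad).
Of jar1, jar2, jar3, jar4 only 3 to 4 are there at a start; the rules pass over those that are not, and their reading is None.
At some moment in a run one of jar1, jar2, jar3, jar4 may be knocked a few centimetres aside while the robot is not near it.
It also fails if it takes over 208 s, if anything falls off the work surface, if the arm or the gripper's body presses on something with over 40 N, if the wrist force passes 120 N, or if a joint passes its speed limit or range.

## Working session

There is one attempt and no reset: what is moved stays moved. The work goes in short steps, Python scripts to look and compute and a tool call to move; the robot and the scene stay as the last step left them, time stands still between calls to the robot, and variables do not carry over. Pictures are saved under pics/ and viewed, about 12 in all and at most 16, crops included, and the job is handed in when it is done.

Besides the shell and the picture viewer there is one more tool, called after "Request:" in YAML: its name, and indented under it one key for each argument. drive_tool: Moves the arm, as the interface text tells. Shifts and turns lie within -1 to 1; 1 stands for 500 mm of shift or 60 degrees of turn. Its arguments: {"type":"object","properties":{"commands":{"type":"array"},"hand":{"type":"number"},"grip_force":{"type":"number"}},"required":["commands"]}

```bash
ls; mkdir -p pics
cat > h.py <<'E'
import numpy as np, cv2
from plant import ctrl
def snap(cam,fn=None):
    c=ctrl.camera(cam)
    if fn: cv2.imwrite('pics/'+fn,c['color'][:,:,::-1])
    return c
def ray(c,u,v):
    T=np.array(c['extrinsics']);R=T[:3,:3];t=T[:3,3]
    d=np.array([(u-c['cx'])/c['fx'],-(v-c['cy'])/c['fy'],-1.])
    return -R.T@t,R.T@d
def atz(c,u,v,z):
    o,d=ray(c,u,v);return o+d*(z-o[2])/d[2]
def proj(c,p):
    T=np.array(c['extrinsics']);q=T[:3,:3]@np.array(p)+T[:3,3]
    return np.array([c['cx']+c['fx']*q[0]/-q[2],c['cy']+c['fy']*q[1]/q[2]])
E
python3 - <<'E'
from h import *
print(ctrl.state())
for n in('top','scene'):
    c=snap(n,n+'0.png');print(n,{k:c[k] for k in c if k!='color'}, -np.array(c['extrinsics'])[:3,:3].T@np.array(c['extrinsics'])[:3,3])
    for o in('chamber','cap','tray','jar1','tray_handle','port','reagent','salt','beaker'):
        try:
            print(o,[(round(d['score'],2),np.round(d['bbox'],1).tolist()) for d in ctrl.outline_of(n,o)])
        except Exception as e: print(o,e)
E
```

```text
pics
{'clock': 0.0, 'joint_positions': array([-1.15471121,  0.70707815, -0.02762784,  1.48497474,  0.02196368,
        0.95091265, -0.07548565]), 'joint_vel': array([-0.00016378, -0.00058284,  0.00170735,  0.00042508, -0.00231414,
       -0.00037262, -0.00033174]), 'joint_torque': array([ 3.58325460e-04, -8.83217525e+01,  1.23463612e+00, -2.36157918e+01,
        1.68488617e-02,  6.48720888e-03, -3.34329786e-05]), 'tool_pos': array([0.2540025 , 0.51556972, 0.23084734]), 'tool_rot': array([-1.39223302, -0.86506341,  0.8665578 ]), 'wrist_force': array([ 0.39465736, -0.01916132, -1.93552111]), 'ft_torque': array([-0.00090361, -0.06353398, -0.03442875]), 'opening': 1.000848956187882}
top {'fx': 514.5204637586685, 'fy': 514.5204637586685, 'cx': 277.96768591695036, 'cy': 208.4381811525996, 'extrinsics': array([[ 2.23670002e-02, -9.99749770e-01, -3.39081801e-04,
        -3.46836723e-02],
       [ 9.90637485e-01,  2.21174438e-02,  1.34715227e-01,
        -5.86569427e-01],
       [-1.34674018e-01, -3.34908265e-03,  9.90884298e-01,
        -1.37499071e+00],
       [ 0.00000000e+00,  0.00000000e
[... 1395 characters left out ...]
 1.00000000e+00]])} [1.35900907 0.5329818  0.78248234]
chamber [(0.8, [260.4, 240.6, 148.4, 106.1])]
cap [(0.53, [259.9, 191.9, 16.7, 15.7])]
tray [(0.95, [285.0, 254.4, 73.6, 46.7])]
jar1 [(0.89, [435.0, 316.1, 20.0, 21.4]), (0.81, [441.4, 261.7, 13.2, 21.6]), (0.75, [441.2, 293.8, 17.5, 15.4]), (0.75, [402.0, 302.3, 19.6, 22.8]), (0.72, [408.9, 283.2, 15.4, 19.7]), (0.6, [363.9, 274.3, 15.9, 23.6]), (0.52, [394.0, 245.0, 17.3, 20.2]), (0.52, [357.5, 249.3, 15.0, 21.8])]
tray_handle [(0.97, [285.7, 256.9, 76.8, 50.0])]
port [(0.81, [262.6, 239.4, 144.9, 107.9])]
reagent [(0.86, [332.9, 304.6, 34.1, 69.8])]
salt [(0.83, [161.0, 188.1, 29.8, 37.5])]
beaker [(0.63, [197.8, 170.4, 24.3, 31.6])]
```

Run:
```python
import cv2,numpy as np
t=cv2.imread('pics/top0.png');s=cv2.imread('pics/scene0.png')
a=cv2.resize(t[125:305,90:450],(800,400),interpolation=cv2.INTER_CUBIC)
cv2.imwrite('pics/a.png',a)
cv2.imwrite('pics/b.png',cv2.resize(s[145:355,140:470],(800,510),interpolation=cv2.INTER_CUBIC))
```

```text
(no output)
```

View pics/a.png

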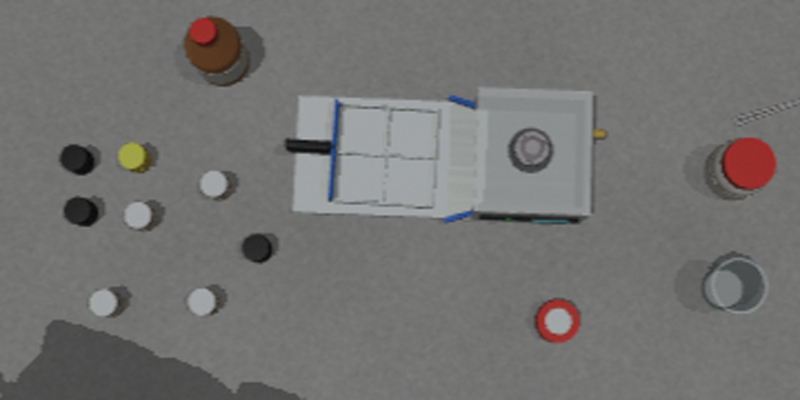

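View pics/b.png

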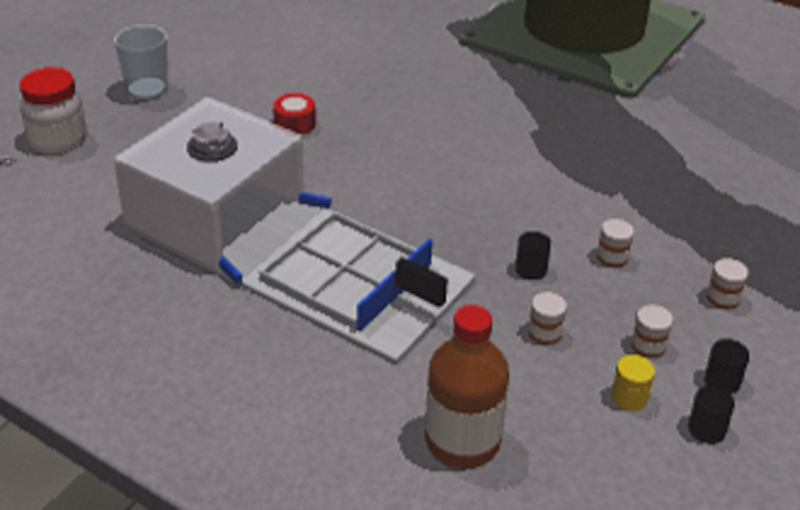

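Likely confusions: white-lidded jars at top-crop pixels (214,184), (138,215), (104,302) and (202,301) are the targets. The yellow jar (132,156) and black ones (77,159), (80,211), (257,247) are look-alikes. The cap is the red ring at (558,321); the bottle's and the salt jar's red lids are not. The close crops above confirm the choice.

```bash
cat >> h.py <<'E'
def blobs(c,kind,z):
    hsv=cv2.cvtColor(c['color'],cv2.COLOR_RGB2HSV).astype(int);h,s,v=[hsv[:,:,i] for i in range(3)]
    m={'white':(s<40)&(v>140),'red':((h<8)|(h>172))&(s>150)&(v>70)}[kind]
    n,l,st,ce=cv2.connectedComponentsWithStats(m.astype(np.uint8))
    return [(np.round(ce[i],1),st[i,4],st[i,2:4],np.round(atz(c,*ce[i],z)[:2],4)) for i in range(1,n) if st[i,4]>25]
def segs(kind,p):
    x,y,a=p;R=np.array([[np.cos(a),-np.sin(a),0],[np.sin(a),np.cos(a),0],[0,0,1]])
    if kind=='chamber':
        r=[(-65,-75,95),(73,-75,95),(73,75,95),(-65,75,95)];L=[(r[i],r[(i+1)%4]) for i in range(4)]
        L+=[((-290,-75,8),(-290,75,8)),((-290,-75,8),(-110,-75,8)),((-290,75,8),(-110,75,8))]
    else:
        z=8; L=[((63,-63,z+12),(63,63,z+12)),((63,-63,z+12),(-60,-63,z+12)),((63,63,z+12),(-60,63,z+12)),
         ((0,-58,z+10),(0,58,z+10)),((-55,0,z+10),(58,0,z+10)),((-65,-63,z+35),(-65,63,z+35))]
    return [(R@np.array(A)/1e3+[x,y,0],R@np.array(B)/1e3+[x,y,0]) for A,B in L]
def fit(kind,p0,cams):
    from scipy.optimize import minimize
    G=[]
    for c in cams:
        g=cv2.cvtColor(c['color'],cv2.COLOR_RGB2GRAY).astype(np.float32)
        gx=cv2.Sobel(g,5,1,0)/8;gy=cv2.Sobel(g,5,0,1)/8
        G.append(cv2.GaussianBlur(np.minimum(np.hypot(gx,gy),25),(0,0),1.2))
    def cost(p):
        t=0;n=0
        for c,g in zip(cams,G):
            for A,B in segs(kind,p):
                uv=np.array([proj(c,A+(B-A)*f) for f in np.linspace(.03,.97,25)],np.float32)
                t+=cv2.remap(g,uv[None,:,0],uv[None,:,1],1).sum();n+=25
        return -t/n
    best=None
    for dx in(-.008,0,.008):
      for dy in(-.008,0,.008):
        for da in(-.06,0,.06):
          q=np.array(p0)+[dx,dy,da]
          r=minimize(lambda s:cost(q+s*[.001,.001,.01]),[0,0,0],method='Nelder-Mead',options=dict(xatol=.05,fatol=.01,initial_simplex=[[0,0,0],[5,0,0],[0,5,0],[0,0,4]]))
          if best is None or r.fun<best[0]: best=(r.fun,q+r.x*[.001,.001,.01])
    return best
E
cat > m1.py <<'E'
from h import *
t=snap('top');s=snap('scene')
f=lambda u,v,z:atz(t,90+u/2.2222,125+v/2.2222,z)
print('jars white top');[print(*b) for b in blobs(t,'white',.04)]
print('red');[print(*b) for b in blobs(t,'red',.03)]
print('scene white');[print(*b) for b in blobs(s,'white',.04)]
print('scene red');[print(*b) for b in blobs(s,'red',.03)]
P=f(531,149,.12);F=(f(299,96,.008)+f(294,212,.008))/2;a=np.arctan2(*(P-F)[1::-1])
print('port',P,F,a)
for cs in([t],[s],[t,s]): print('chamber',fit('chamber',[P[0],P[1],a],cs))
h=f(440,158,.02);g=f(333,152,.043);b=np.arctan2(*(h-g)[1::-1]);c=f(388,157,.018)
print('tray0',c,b)
for cs in([t],[s],[t,s]): print('tray',fit('tray',[c[0],c[1],b],cs))
for k,cu in(('reag',(218,65,0)),('salt',(740,175,0)),('beak',(735,290,0)),('yel',(132,156,.04)),('bl',(77,159,.04)),('bl',(80,211,.04)),('bl',(257,247,.04)),): print(k,f(*cu))
E
python3 m1.py
```

```text
jars white top
[17.2 14.4] 1066 [37 31] [1.1375 0.7465]
[70.1 15.3] 2052 [68 32] [1.1383 0.5931]
[137.6  16. ] 2156 [67 34] [1.1404 0.3974]
[205.4  16.8] 2258 [67 35] [1.1423 0.2009]
[273.   17.6] 2361 [66 37] [1.1443 0.0053]
[341.   18.3] 2456 [66 38] [ 1.1463 -0.1915]
[408.3  19.4] 2512 [66 40] [ 1.1473 -0.3862]
[476.3  21. ] 2500 [66 39] [ 1.1468 -0.5826]
[535.5  22. ] 1834 [49 39] [ 1.1474 -0.7535]
[15.6 52.9] 1197 [33 50] [1.0204 0.7407]
[66.2 58. ] 3314 [70 51] [1.0082 0.5942]
[135.2  59.5] 3244 [68 52] [1.0081 0.3966]
[203.1  61. ] 3334 [69 52] [1.0078 0.2021]
[271.9  62.6] 3272 [66 52] [1.0075 0.0053]
[340.2  64.1] 3349 [67 52] [ 1.0074 -0.1902]
[408.8  65.3] 3069 [67 52] [ 1.0082 -0.386 ]
[477.6  67.2] 3344 [68 52] [ 1.0068 -0.5823]
[537.   67.2] 1965 [47 51] [ 1.0105 -0.7517]
[556.9 104.3] 26 [7 7] [ 0.9018 -0.8031]
[554.7 132.3] 456 [11 48] [ 0.8199 -0.7927]
[290.3 196.5] 5405 [134  59] [ 0.6212 -0.0548]
[231.2 177.4] 310 [17 20] [0.671  0.1099]
[185.5 207.1] 104 [12 11] [0.5853 0.2328]
[151.3 221.1] 103 [12 11] [0.5443 0.3247]
[135.6 260.8] 109 [12 12] [0.4353 0.3611]
[18
[... 1829 characters left out ...]
446237]))
chamber (np.float64(-14.948988914489746), array([ 0.62546804, -0.15337131, -1.58889318]))
tray0 [0.6254544  0.01674901 0.018     ] -1.5773266265604795
tray (np.float64(-11.913233757019043), array([ 0.62736546,  0.0198283 , -1.61827831]))
tray (np.float64(-18.815311431884766), array([ 0.63592991,  0.02359206, -1.60373773]))
tray (np.float64(-14.763421058654785), array([ 0.629793  ,  0.02249585, -1.60776301]))
reag [0.74367098 0.23980053 0.        ]
salt [ 0.61514189 -0.43156712  0.        ]
beak [ 0.46889856 -0.42300945  0.        ]
yel [0.6160841  0.33385338 0.04      ]
bl [0.61079425 0.40188796 0.04      ]
bl [0.54602133 0.39412999 0.04      ]
bl [0.50644387 0.17402809 0.04      ]
```

```bash
cat > st.py <<'E'
from h import *
from scipy.spatial.transform import Rotation as Ro
s=ctrl.state();R=Ro.from_rotvec(s['tool_rot']).as_matrix()
yaw=np.degrees(np.arctan2(R[1,0],R[0,0]))
print('t',round(s['clock'],2),'tcp',np.round(s['tool_pos'],4),'jaw deg',round(yaw,1),'F',np.round(s['wrist_force'],1),'op',round(s['opening'],3),'q7',round(s['joint_positions'][6],2),'y',np.round(R[:,1],3))
def to(x,y,z,deg=None):
    d=(np.array([x,y,z])-s['tool_pos'])/.5
    print('shift',np.round(d,4), 'turn',None if deg is None else round(((deg-yaw+90)%180-90)/60,3))
E
python3 - <<'E'
from st import *
to(.5846,.2336,.15,0)
E
```

```text
t 1.1 tcp [0.2541 0.5158 0.2313] jaw deg 63.8 F [-0.5 -0.7 -0.8] op 1.001 q7 -0.08 y [-0. -0. -1.]
shift [ 0.661  -0.5644 -0.1625] turn -1.063
```

Request:
drive_tool:
  commands:
    - [[0.08, -0.068, -0.01], -0.1]
    - [[0.16, -0.136, -0.02], -0.2]
    - [[0.24, -0.204, -0.04], -0.3]
    - [[0.32, -0.272, -0.06], -0.4]
    - [[0.4, -0.34, -0.08], -0.5]
    - [[0.48, -0.41, -0.1], -0.6]
    - [[0.56, -0.48, -0.12], -0.7]
    - [[0.62, -0.53, -0.14], -0.8]
    - [[0.661, -0.564, -0.162], -0.9]
    - [[0.661, -0.564, -0.162], -1.0]
  hand: 0.35
  grip_force: 30

```text
clock: 1.93
tool_pos: [0.5669, 0.2485, 0.1565]
tool_rot: [-1.57, -0.048, 0.047]
wrist_force: [1.1, 1.3, -0.3]
opening: 0.649
```

Run:
```python
from st import *
to(.5846,.2336,.012,-1.5)
for n in('top','scene'):
  for b in blobs(snap(n),'white',.04):
    if .35<b[3][0]<.62 and .19<b[3][1]<.42: print(n,*b)
```

```text
t 1.93 tcp [0.5669 0.2485 0.1565] jaw deg 3.5 F [ 1.1  1.3 -0.3] op 0.649 q7 -0.24 y [ 0.  0. -1.]
shift [ 0.0354 -0.0298 -0.2891] turn -0.083
top [183.5 207.6] 66 [ 8 11] [0.5838 0.2381]
top [180.1 260.3] 112 [12 12] [0.4393 0.2406]
scene [394.4 238.5] 89 [14  8] [0.4368 0.241 ]
scene [441.2 255.2] 92 [14  9] [0.4322 0.3619]
scene [366.7 269.7] 105 [13 10] [0.5834 0.2352]
scene [410.1 274.8] 109 [15 10] [0.5417 0.3261]
```

Request:
drive_tool:
  commands:
    - [[0, 0, 0], -0.08]
    - [[0, 0, 0], -0.08]
    - [[0, 0, 0], -0.08]

```text
clock: 2.28
tool_pos: [0.5653, 0.2503, 0.1568]
tool_rot: [-1.571, 0.012, -0.012]
wrist_force: [-0.1, 0.3, -0.4]
opening: 0.65
```

Run:
```python
from st import *
to(.5842,.2340,.012,-1.5)
```

```text
t 2.28 tcp [0.5653 0.2503 0.1568] jaw deg -0.9 F [-0.1  0.3 -0.4] op 0.65 q7 -0.3 y [-0. -0. -1.]
shift [ 0.0377 -0.0325 -0.2896] turn -0.01
```

Request:
drive_tool:
  commands:
    - [[0.038, -0.032, -0.04], 0]
    - [[0.038, -0.032, -0.1], 0]
    - [[0.038, -0.032, -0.17], 0]
    - [[0.038, -0.032, -0.23], 0]
    - [[0.038, -0.032, -0.27], 0]
    - [[0.038, -0.032, -0.29], 0]
    - [[0.038, -0.032, -0.29], 0]
    - [[0.038, -0.032, -0.29], 0]

```text
clock: 2.95
tool_pos: [0.5848, 0.2343, 0.0126]
tool_rot: [-1.571, 0.013, -0.014]
wrist_force: [0.4, -0.2, 0.6]
opening: 0.648
```

Request:
drive_tool:
  commands:
    - [[0, 0, 0], 0]
    - [[0, 0, 0], 0]
    - [[0, 0, 0], 0]
    - [[0, 0, 0], 0]
    - [[0, 0, 0], 0]
    - [[0, 0, 0], 0]
  hand: 1
  grip_force: 40

```text
clock: 3.45
tool_pos: [0.5852, 0.2344, 0.0135]
tool_rot: [-1.57, 0.012, -0.015]
wrist_force: [-1.3, -0.2, 9.9]
opening: 0.384
```

Run:
```python
from st import *
import numpy as np
c=snap('scene','g1.png')['color']
s_=c[200:300,310:440,::-1];cv2.imwrite('pics/g1c.png',cv2.resize(s_,(780,600),interpolation=cv2.INTER_CUBIC))
```

```text
t 3.45 tcp [0.5852 0.2344 0.0135] jaw deg -1.0 F [-1.3 -0.2  9.9] op 0.384 q7 -0.24 y [ 0.002  0.001 -1.   ]
```

View pics/g1c.png

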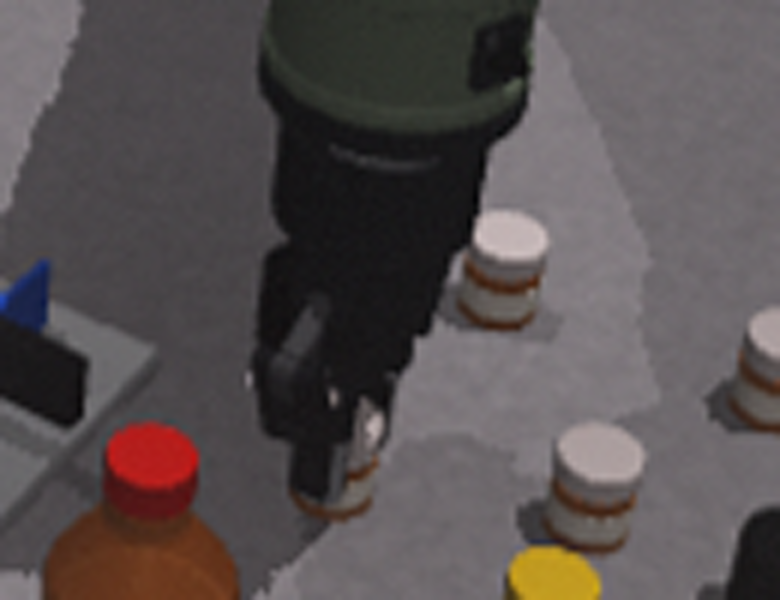

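Request:
drive_tool:
  commands:
    - [[0, 0, 0], 0]
    - [[0, 0, 0], 0]
    - [[0, 0, 0], 0]
    - [[0, 0, 0.01], 0]
    - [[0, 0, 0.021], 0]
    - [[0, 0, 0.021], 0]
    - [[0, 0, 0.021], 0]
  hand: 0.4

```text
clock: 4.08
tool_pos: [0.5848, 0.2341, 0.0229]
tool_rot: [-1.57, 0.014, -0.015]
wrist_force: [0.5, -0.9, -0.0]
opening: 0.597
```

Request:
drive_tool:
  commands:
    - [[0, 0, 0], 0]
    - [[0, 0, 0], 0]
    - [[0, 0, 0], 0]
    - [[0, 0, 0], 0]
    - [[0, 0, 0], 0]
    - [[0, 0, 0.04], 0]
    - [[0, 0, 0.1], 0]
    - [[0, 0, 0.1], 0]
  hand: 1
  grip_force: 40

```text
clock: 4.75
tool_pos: [0.5863, 0.2345, 0.0766]
tool_rot: [-1.569, 0.01, -0.018]
wrist_force: [0.9, -0.0, -0.0]
opening: 0.382
```

Run:
```python
from st import *
x,y,a=.6285,.022,-1.608
for i in(30,-30):
  for j in(30,-30):
    print(i,j,np.round([x+(np.cos(a)*i-np.sin(a)*j)/1e3,y+(np.sin(a)*i+np.cos(a)*j)/1e3],4))
c=snap('scene');s_=c['color'][180:290,270:440,::-1]
t=snap('top')
print(fit('tray',[x,y,a],[c]),fit('tray',[x,y,a],[t]))
p=[.6285,.022,-1.608]
im=t['color'][:,:,::-1];im=cv2.resize(im[150:250,200:360],(800,500),interpolation=cv2.INTER_CUBIC)
for A,B in segs('tray',p)+segs('chamber',[.6253,-.1535,-1.590]):
    A,B=[tuple(int(v) for v in (proj(t,q)-[200,150]+.5)*5) for q in(A,B)];cv2.line(im,A,B,(0,255,0),1)
cv2.imwrite('pics/g2a.png',im)
```

```text
t 4.75 tcp [0.5863 0.2345 0.0766] jaw deg -1.0 F [ 0.9 -0.  -0. ] op 0.382 q7 -0.26 y [ 0.005  0.002 -1.   ]
30 30 [ 0.6574 -0.0091]
30 -30 [ 0.5974 -0.0069]
-30 30 [0.6596 0.0509]
-30 -30 [0.5996 0.0531]
(np.float64(-18.510353088378906), array([ 0.63641876,  0.02369873, -1.61099849])) (np.float64(-12.300853729248047), array([ 0.62728398,  0.0179708 , -1.61742065]))
```

View pics/g2a.png

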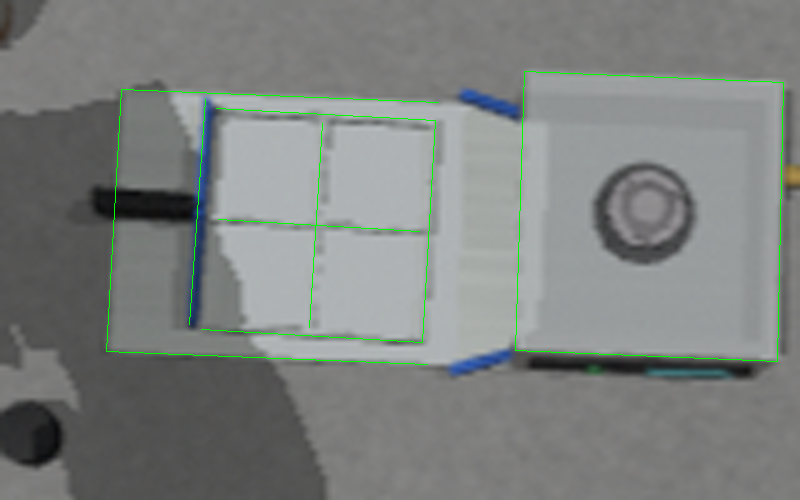

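Request:
drive_tool:
  commands:
    - [[0, 0, 0.06], 0]
    - [[0.015, -0.05, 0.09], 0]
    - [[0.035, -0.12, 0.09], 0]
    - [[0.055, -0.19, 0.09], 0]
    - [[0.075, -0.26, 0.09], 0]
    - [[0.095, -0.33, 0.09], 0]
    - [[0.115, -0.4, 0.09], 0]
    - [[0.13, -0.45, 0.09], 0]
    - [[0.142, -0.491, 0.09], 0]
    - [[0.142, -0.491, 0.09], 0]

```text
clock: 5.68
tool_pos: [0.6556, -0.017, 0.116]
tool_rot: [-1.573, 0.019, -0.017]
wrist_force: [-0.9, -0.7, -0.6]
opening: 0.377
```

Request:
drive_tool:
  commands:
    - [[0, 0, -0.02], 0]
    - [[0, 0, -0.06], 0]
    - [[0, 0, -0.11], 0]
    - [[0, 0, -0.11], 0]

```text
clock: 6.02
tool_pos: [0.6528, -0.0099, 0.057]
tool_rot: [-1.57, 0.019, -0.007]
wrist_force: [-1.2, 0.6, -1.1]
opening: 0.38
```

Run:
```python
from st import *
to(.6574,-.011,.036,-2.2)
```

```text
t 6.02 tcp [ 0.6528 -0.0099  0.057 ] jaw deg -1.0 F [-1.2  0.6 -1.1] op 0.38 q7 0.08 y [-0.007  0.001 -1.   ]
shift [ 0.0091 -0.0023 -0.042 ] turn -0.021
```

Request:
drive_tool:
  commands:
    - [[0, 0, -0.02], -0.02]
    - [[0, 0, -0.042], -0.02]
    - [[0, 0, -0.042], -0.02]
    - [[0, 0, -0.042], -0.02]

```text
clock: 6.35
tool_pos: [0.6555, -0.0113, 0.0413]
tool_rot: [-1.571, 0.031, -0.03]
wrist_force: [0.8, -0.8, -0.2]
opening: 0.38
```

Request:
drive_tool:
  commands:
    - [[0, 0, 0], 0]
    - [[0, 0, 0], 0]
    - [[0, 0, 0], 0]
    - [[0, 0, 0.04], 0]
    - [[0, 0, 0.1], 0]
    - [[0, 0, 0.16], 0]
    - [[0, 0, 0.16], 0]
  hand: 0.42

```text
clock: 6.93
tool_pos: [0.6578, -0.0118, 0.1272]
tool_rot: [-1.571, 0.025, -0.037]
wrist_force: [1.6, -1.2, 0.9]
opening: 0.579
```

```bash
cat > jars.py <<'E'
from st import *
def jars():
  for n in('top','scene'):
    for b in blobs(snap(n),'white',.04):
      if .35<b[3][0]<.62 and .19<b[3][1]<.45 and b[1]<200: print(n,*b)
E
python3 - <<'E'
from jars import *
jars()
to(.543,.3255,.117)
c=snap('scene');cv2.imwrite('pics/p1.png',cv2.resize(c['color'][190:310,220:380,::-1],(800,600),interpolation=cv2.INTER_CUBIC))
E
```

```text
t 6.93 tcp [ 0.6578 -0.0118  0.1272] jaw deg -2.2 F [ 1.6 -1.2  0.9] op 0.579 q7 0.06 y [ 0.008 -0.    -1.   ]
top [151.3 221.3] 110 [12 12] [0.544  0.3247]
top [135.6 260.7] 115 [12 12] [0.4355 0.3612]
top [180.1 260.3] 108 [11 12] [0.4393 0.2406]
scene [394.5 238.6] 85 [14  8] [0.4372 0.2413]
scene [441.4 255.4] 110 [14 10] [0.4327 0.3624]
scene [410.  275.1] 122 [15 11] [0.5425 0.3263]
scene [462.5 292.3] 32 [15  7] [0.5284 0.4439]
shift [-0.2296  0.6746 -0.0204] turn None
```

View pics/p1.png

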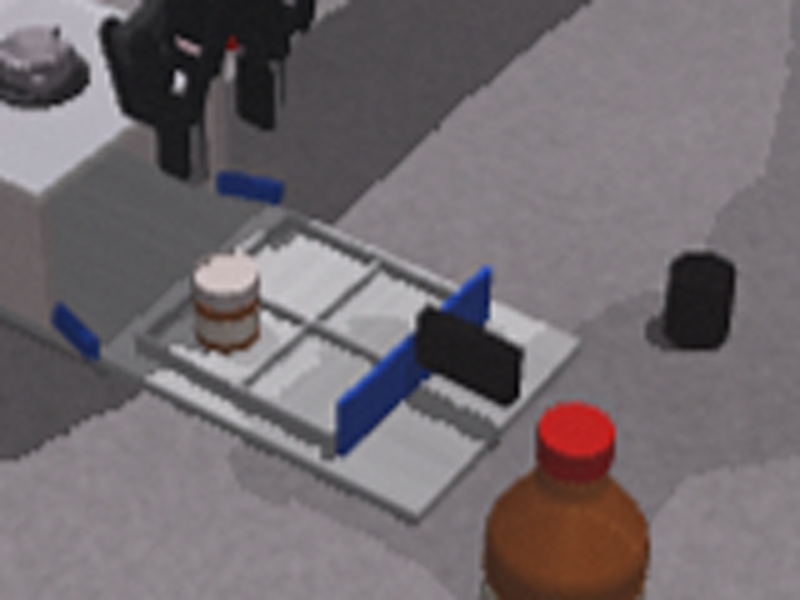

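Request:
drive_tool:
  commands:
    - [[-0.023, 0.068, 0], 0]
    - [[-0.046, 0.136, 0], 0]
    - [[-0.069, 0.204, 0], 0]
    - [[-0.092, 0.272, 0], 0]
    - [[-0.115, 0.34, 0], 0]
    - [[-0.138, 0.408, 0], 0]
    - [[-0.161, 0.476, 0], 0]
    - [[-0.184, 0.544, 0], 0]
    - [[-0.207, 0.612, 0], 0]
    - [[-0.229, 0.674, 0], 0]

```text
clock: 7.92
tool_pos: [0.5396, 0.3275, 0.1203]
tool_rot: [-1.571, 0.031, -0.029]
wrist_force: [0.9, 0.8, -1.1]
opening: 0.582
```

Request:
drive_tool:
  commands:
    - [[0, 0, 0], 0]
    - [[0, 0, 0], 0]
    - [[0, 0, 0], 0]

```text
clock: 8.17
tool_pos: [0.5411, 0.3246, 0.1206]
tool_rot: [-1.572, 0.031, -0.03]
wrist_force: [1.6, -1.2, 0.6]
opening: 0.581
```

Run:
```python
from jars import *
jars()
to(.5432,.3255,.023,-2.2)
```

```text
t 8.17 tcp [0.5411 0.3246 0.1206] jaw deg -2.3 F [ 1.6 -1.2  0.6] op 0.581 q7 -0.42 y [-0.001 -0.001 -1.   ]
top [151.1 221.3] 107 [11 12] [0.5439 0.3252]
top [180.1 260.3] 111 [11 12] [0.4394 0.2407]
scene [395.  238.7] 91 [13  9] [0.4369 0.2424]
scene [441.3 255.4] 107 [14 10] [0.4327 0.3623]
scene [410.1 275. ] 118 [15 11] [0.5422 0.3264]
shift [ 0.0043  0.0018 -0.1953] turn 0.001
```

Request:
drive_tool:
  commands:
    - [[0.004, 0.002, -0.05], 0]
    - [[0.004, 0.002, -0.12], 0]
    - [[0.004, 0.002, -0.17], 0]
    - [[0.004, 0.002, -0.195], 0]
    - [[0.004, 0.002, -0.195], 0]
    - [[0.004, 0.002, -0.195], 0]
    - [[0.004, 0.002, -0.195], 0]

```text
clock: 8.85
tool_pos: [0.5439, 0.3266, 0.0255]
tool_rot: [-1.57, 0.03, -0.032]
wrist_force: [0.2, -0.4, -0.4]
opening: 0.581
```

Request:
drive_tool:
  commands:
    - [[0, 0, 0], 0]
    - [[0, 0, 0], 0]
    - [[0, 0, 0], 0]
    - [[0, 0, 0], 0]
    - [[0, 0, 0], 0]
    - [[0, 0, 0.04], 0]
    - [[0, 0, 0.1], 0]
    - [[0, 0, 0.16], 0]
    - [[0, 0, 0.2], 0]
    - [[0, 0, 0.2], 0]
  hand: 1

```text
clock: 9.68
tool_pos: [0.5447, 0.3273, 0.1289]
tool_rot: [-1.567, 0.026, -0.035]
wrist_force: [1.2, 0.5, 0.2]
opening: 0.377
```

Request:
drive_tool:
  commands:
    - [[0.011, -0.067, 0], 0]
    - [[0.022, -0.134, 0], 0]
    - [[0.033, -0.2, 0], 0]
    - [[0.044, -0.268, 0], 0]
    - [[0.055, -0.335, 0], 0]
    - [[0.066, -0.4, 0], 0]
    - [[0.077, -0.47, 0], 0]
    - [[0.088, -0.535, 0], 0]
    - [[0.098, -0.6, 0], 0]
    - [[0.109, -0.669, 0], 0]

```text
clock: 10.52
tool_pos: [0.5976, -0.0093, 0.1242]
tool_rot: [-1.57, 0.03, -0.031]
wrist_force: [0.0, -0.8, -0.8]
opening: 0.378
```

Request:
drive_tool:
  commands:
    - [[0, 0, 0], 0]
    - [[0, 0, -0.03], 0]
    - [[0, 0, -0.08], 0]
    - [[0, 0, -0.13], 0]
    - [[0, 0, -0.13], 0]
    - [[0, 0, -0.13], 0]

```text
clock: 11.02
tool_pos: [0.5972, -0.008, 0.0588]
tool_rot: [-1.571, 0.032, -0.03]
wrist_force: [0.3, -0.8, 0.4]
opening: 0.376
```

Run:
```python
from jars import *
jars()
to(.5974,-.009,.036,-2.2)
```

```text
t 11.02 tcp [ 0.5972 -0.008   0.0588] jaw deg -2.2 F [ 0.3 -0.8  0.4] op 0.376 q7 0.08 y [-0.001 -0.    -1.   ]
top [135.6 260.8] 113 [12 12] [0.4353 0.3611]
top [180.1 260.3] 108 [11 12] [0.4393 0.2406]
scene [394.4 238.6] 84 [14  8] [0.4373 0.2411]
scene [441.4 255.4] 108 [14 10] [0.4325 0.3623]
shift [ 0.0005 -0.0021 -0.0456] turn 0.001
```

Request:
drive_tool:
  commands:
    - [[0, -0.002, -0.02], 0]
    - [[0, -0.002, -0.042], 0]
    - [[0, -0.002, -0.042], 0]
    - [[0, -0.002, -0.042], 0]
    - [[0, -0.002, -0.042], 0]

```text
clock: 11.53
tool_pos: [0.5974, -0.0091, 0.0375]
tool_rot: [-1.571, 0.031, -0.03]
wrist_force: [-0.5, 0.2, -0.1]
opening: 0.373
```

Request:
drive_tool:
  commands:
    - [[0, 0, 0], 0]
    - [[0, 0, 0], 0]
    - [[0, 0, 0], 0]
    - [[0, 0, 0.04], 0]
    - [[0, 0, 0.1], 0]
    - [[0, 0, 0.16], 0]
    - [[0, 0, 0.16], 0]
  hand: 0.42

```text
clock: 12.12
tool_pos: [0.5995, -0.0092, 0.1229]
tool_rot: [-1.571, 0.026, -0.036]
wrist_force: [1.1, -0.2, 1.8]
opening: 0.58
```

Request:
drive_tool:
  commands:
    - [[-0.036, 0.055, 0], 0]
    - [[-0.072, 0.11, 0], 0]
    - [[-0.108, 0.17, 0], 0]
    - [[-0.144, 0.225, 0], 0]
    - [[-0.18, 0.28, 0], 0]
    - [[-0.216, 0.34, 0], 0]
    - [[-0.252, 0.395, 0], 0]
    - [[-0.288, 0.45, 0], 0]
    - [[-0.318, 0.5, 0], 0]
    - [[-0.318, 0.5, 0], 0]

```text
clock: 12.95
tool_pos: [0.4354, 0.2461, 0.1177]
tool_rot: [-1.568, 0.027, -0.024]
wrist_force: [-1.3, -0.2, 0.6]
opening: 0.58
```

Request:
drive_tool:
  commands:
    - [[0, 0, 0], 0]
    - [[0, 0, 0], 0]
    - [[0, 0, 0], 0]

```text
clock: 13.2
tool_pos: [0.4392, 0.24, 0.1179]
tool_rot: [-1.571, 0.032, -0.032]
wrist_force: [0.4, -0.2, -0.1]
opening: 0.582
```

Run:
```python
from jars import *
jars()
to(.4383,.241,.023,-2.2)
```

```text
t 13.2 tcp [0.4392 0.24   0.1179] jaw deg -2.3 F [ 0.4 -0.2 -0.1] op 0.582 q7 -0.31 y [ 0. -0. -1.]
top [182.  260.4] 64 [ 7 12] [0.4393 0.2356]
scene [394.9 238.8] 80 [13  8] [0.4372 0.2424]
scene [441.2 255.2] 92 [14  9] [0.4322 0.3619]
shift [-0.0017  0.002  -0.1897] turn 0.002
```

Request:
drive_tool:
  commands:
    - [[-0.001, 0.002, -0.05], 0]
    - [[-0.001, 0.002, -0.12], 0]
    - [[-0.001, 0.002, -0.17], 0]
    - [[-0.001, 0.002, -0.19], 0]
    - [[-0.001, 0.002, -0.19], 0]
    - [[-0.001, 0.002, -0.19], 0]
    - [[-0.001, 0.002, -0.19], 0]

```text
clock: 13.88
tool_pos: [0.4387, 0.2421, 0.0242]
tool_rot: [-1.57, 0.03, -0.032]
wrist_force: [0.1, -0.1, 0.4]
opening: 0.581
```

Request:
drive_tool:
  commands:
    - [[0, 0, 0], 0]
    - [[0, 0, 0], 0]
    - [[0, 0, 0], 0]
    - [[0, 0, 0], 0]
    - [[0, 0, 0], 0]
    - [[0, 0, 0.04], 0]
    - [[0, 0, 0.1], 0]
    - [[0, 0, 0.16], 0]
    - [[0, 0, 0.2], 0]
    - [[0, 0, 0.2], 0]
  hand: 1

```text
clock: 14.72
tool_pos: [0.4392, 0.2427, 0.127]
tool_rot: [-1.567, 0.027, -0.034]
wrist_force: [0.1, 0.3, -1.0]
opening: 0.381
```

Request:
drive_tool:
  commands:
    - [[0.05, -0.043, 0], 0]
    - [[0.1, -0.086, 0], 0]
    - [[0.15, -0.13, 0], 0]
    - [[0.2, -0.173, 0], 0]
    - [[0.25, -0.216, 0], 0]
    - [[0.3, -0.26, 0], 0]
    - [[0.35, -0.303, 0], 0]
    - [[0.4, -0.346, 0], 0]
    - [[0.442, -0.384, 0], 0]
    - [[0.442, -0.384, 0], 0]

```text
clock: 15.55
tool_pos: [0.6615, 0.0447, 0.1226]
tool_rot: [-1.573, 0.033, -0.035]
wrist_force: [-2.2, -1.1, -2.2]
opening: 0.378
```

Request:
drive_tool:
  commands:
    - [[0, 0, 0], 0]
    - [[0, 0, -0.03], 0]
    - [[0, 0, -0.08], 0]
    - [[0, 0, -0.12], 0]
    - [[0, 0, -0.12], 0]
    - [[0, 0, -0.12], 0]

```text
clock: 16.05
tool_pos: [0.6584, 0.0508, 0.0629]
tool_rot: [-1.57, 0.031, -0.029]
wrist_force: [0.3, 0.4, -0.2]
opening: 0.38
```

Run:
```python
from jars import *
jars()
to(.6596,.049,.036,-2.2)
```

```text
t 16.05 tcp [0.6584 0.0508 0.0629] jaw deg -2.2 F [ 0.3  0.4 -0.2] op 0.38 q7 -0.01 y [-0.001  0.    -1.   ]
top [135.6 260.7] 115 [12 12] [0.4355 0.3612]
scene [441.3 255.4] 111 [15 10] [0.4328 0.3623]
scene [424.4 304. ] 29 [ 5 14] [0.6107 0.3872]
shift [ 0.0023 -0.0036 -0.0538] turn -0.0
```

Request:
drive_tool:
  commands:
    - [[0.002, -0.003, -0.03], 0]
    - [[0.002, -0.003, -0.052], 0]
    - [[0.002, -0.003, -0.052], 0]
    - [[0.002, -0.003, -0.052], 0]
    - [[0.002, -0.003, -0.052], 0]

```text
clock: 16.57
tool_pos: [0.6601, 0.0485, 0.0371]
tool_rot: [-1.571, 0.031, -0.031]
wrist_force: [-0.6, -0.2, -0.9]
opening: 0.376
```

Request:
drive_tool:
  commands:
    - [[0, 0, 0], 0]
    - [[0, 0, 0], 0]
    - [[0, 0, 0], 0]
    - [[0, 0, 0.04], 0]
    - [[0, 0, 0.1], 0]
    - [[0, 0, 0.16], 0]
    - [[0, 0, 0.16], 0]
  hand: 0.42

```text
clock: 17.15
tool_pos: [0.6623, 0.0485, 0.1225]
tool_rot: [-1.57, 0.025, -0.036]
wrist_force: [0.5, -0.1, 1.0]
opening: 0.582
```

Request:
drive_tool:
  commands:
    - [[-0.045, 0.0625, 0], 0]
    - [[-0.09, 0.125, 0], 0]
    - [[-0.135, 0.1875, 0], 0]
    - [[-0.18, 0.25, 0], 0]
    - [[-0.225, 0.3125, 0], 0]
    - [[-0.27, 0.375, 0], 0]
    - [[-0.316, 0.4375, 0], 0]
    - [[-0.36, 0.5, 0], 0]
    - [[-0.406, 0.5625, 0], 0]
    - [[-0.451, 0.625, 0], 0]

```text
clock: 17.98
tool_pos: [0.4332, 0.3624, 0.117]
tool_rot: [-1.57, 0.03, -0.031]
wrist_force: [1.1, 0.7, 0.1]
opening: 0.581
```

Request:
drive_tool:
  commands:
    - [[0, 0, 0], 0]
    - [[0, 0, 0], 0]
    - [[0, 0, 0], 0]

```text
clock: 18.23
tool_pos: [0.4349, 0.3606, 0.1169]
tool_rot: [-1.571, 0.03, -0.031]
wrist_force: [1.2, -0.4, 0.3]
opening: 0.583
```

Run:
```python
from jars import *
jars()
to(.434,.3618,.023,-2.2)
```

```text
t 18.23 tcp [0.4349 0.3606 0.1169] jaw deg -2.2 F [ 1.2 -0.4  0.3] op 0.583 q7 -0.5 y [ 0.001 -0.    -1.   ]
top [135.3 260.7] 104 [11 12] [0.4355 0.3619]
scene [441.6 255.7] 98 [14 10] [0.4333 0.3632]
shift [-0.0019  0.0025 -0.1879] turn 0.001
```

Request:
drive_tool:
  commands:
    - [[-0.001, 0.003, -0.05], 0]
    - [[-0.001, 0.003, -0.12], 0]
    - [[-0.001, 0.003, -0.17], 0]
    - [[-0.001, 0.003, -0.188], 0]
    - [[-0.001, 0.003, -0.188], 0]
    - [[-0.001, 0.003, -0.188], 0]
    - [[-0.001, 0.003, -0.188], 0]

```text
clock: 18.92
tool_pos: [0.4349, 0.3627, 0.0244]
tool_rot: [-1.569, 0.03, -0.032]
wrist_force: [-0.6, -0.1, 0.1]
opening: 0.581
```

Request:
drive_tool:
  commands:
    - [[0, 0, 0], 0]
    - [[0, 0, 0], 0]
    - [[0, 0, 0], 0]
    - [[0, 0, 0], 0]
    - [[0, 0, 0], 0]
    - [[0, 0, 0.04], 0]
    - [[0, 0, 0.1], 0]
    - [[0, 0, 0.16], 0]
    - [[0, 0, 0.2], 0]
    - [[0, 0, 0.2], 0]
  hand: 1

```text
clock: 19.75
tool_pos: [0.4353, 0.3635, 0.1273]
tool_rot: [-1.566, 0.027, -0.034]
wrist_force: [0.1, 0.1, -0.1]
opening: 0.381
```

Request:
drive_tool:
  commands:
    - [[0.033, -0.062, 0], 0]
    - [[0.066, -0.124, 0], 0]
    - [[0.1, -0.187, 0], 0]
    - [[0.132, -0.249, 0], 0]
    - [[0.166, -0.311, 0], 0]
    - [[0.2, -0.373, 0], 0]
    - [[0.232, -0.435, 0], 0]
    - [[0.265, -0.498, 0], 0]
    - [[0.298, -0.56, 0], 0]
    - [[0.331, -0.622, 0], 0]

```text
clock: 20.58
tool_pos: [0.6001, 0.0498, 0.1231]
tool_rot: [-1.57, 0.03, -0.031]
wrist_force: [0.1, 0.4, -0.5]
opening: 0.379
```

Request:
drive_tool:
  commands:
    - [[0, 0, 0], 0]
    - [[0, 0, -0.03], 0]
    - [[0, 0, -0.08], 0]
    - [[0, 0, -0.12], 0]
    - [[0, 0, -0.12], 0]
    - [[0, 0, -0.12], 0]

```text
clock: 21.08
tool_pos: [0.5992, 0.0515, 0.0628]
tool_rot: [-1.571, 0.031, -0.03]
wrist_force: [-0.1, 0.3, -0.2]
opening: 0.379
```

Run:
```python
from jars import *
jars()
to(.5996,.051,.037,-2.2)
```

```text
t 21.08 tcp [0.5992 0.0515 0.0628] jaw deg -2.2 F [-0.1  0.3 -0.2] op 0.379 q7 0.0 y [-0.001 -0.    -1.   ]
shift [ 0.0007 -0.0009 -0.0517] turn 0.001
```

Request:
drive_tool:
  commands:
    - [[0, 0, -0.03], 0]
    - [[0, 0, -0.05], 0]
    - [[0, 0, -0.05], 0]
    - [[0, 0, -0.05], 0]
    - [[0, 0, -0.05], 0]

```text
clock: 21.6
tool_pos: [0.5999, 0.0515, 0.0386]
tool_rot: [-1.571, 0.03, -0.031]
wrist_force: [0.8, -0.8, -0.4]
opening: 0.382
```

Request:
drive_tool:
  commands:
    - [[0, 0, 0], 0]
    - [[0, 0, 0], 0]
    - [[0, 0, 0], 0]
    - [[0, 0, 0.04], 0]
    - [[0, 0, 0.1], 0]
    - [[0, 0, 0.16], 0]
    - [[0, 0, 0.2], 0]
    - [[0, 0, 0.2], 0]
  hand: 0.42

```text
clock: 22.27
tool_pos: [0.6011, 0.0515, 0.142]
tool_rot: [-1.57, 0.026, -0.035]
wrist_force: [0.2, 0.2, 0.3]
opening: 0.584
```

Request:
drive_tool:
  commands:
    - [[0.02, 0.05, 0], 0]
    - [[0.05, 0.11, 0], 0]
    - [[0.065, 0.17, 0], 0]
    - [[0.065, 0.23, 0], 0]
    - [[0.065, 0.3, 0], 0]
    - [[0.065, 0.3, 0], 0]
    - [[0.065, 0.3, 0], 0]

```text
clock: 22.85
tool_pos: [0.6314, 0.2035, 0.1371]
tool_rot: [-1.57, 0.029, -0.027]
wrist_force: [0.2, -0.8, 0.1]
opening: 0.582
```

```bash
cat > ov.py <<'E'
from st import *
def ov(fn,p,cam='top',box=(200,150,160,100),ch=(.6253,-.1535,-1.590),kind='tray'):
    t=snap(cam);k=800//box[2]
    im=cv2.resize(t['color'][box[1]:box[1]+box[3],box[0]:box[0]+box[2],::-1],None,fx=k,fy=k,interpolation=cv2.INTER_CUBIC)
    L=(segs('tray',p) if p else [])+(segs('chamber',ch) if ch else [])
    for A,B in L:
        A,B=[tuple(int(v) for v in (proj(t,q)-box[:2]+.5)*k) for q in(A,B)];cv2.line(im,A,B,(0,255,0),1)
    cv2.imwrite('pics/'+fn,im);return t
E
python3 - <<'E'
from ov import *
p=[.6285,.020,-1.610]
t=ov('o1.png',None,'scene',(230,190,130,100),None)
for n in('top','scene'):
  for b in blobs(snap(n),'white',.051):
    if .55<b[3][0]<.69 and -.05<b[3][1]<.1 and b[1]<200: print(n,*b)
t=snap('top');hsv=cv2.cvtColor(t['color'],cv2.COLOR_RGB2HSV)
m=(hsv[:,:,0]>105)&(hsv[:,:,0]<130)&(hsv[:,:,1]>120);m[:, :200]=0;m[:,260:]=0
ys,xs=np.nonzero(m);print('panel px',xs.mean(),ys.mean(),len(xs),atz(t,xs.mean(),ys.mean(),.04))
m2=(t['color'].max(2)<45);m2[:150]=0;m2[230:]=0;m2[:,:205]=0;m2[:,240:]=0
ys,xs=np.nonzero(m2);print('handle px',xs.min(),xs.max(),xs.mean(),ys.mean(),len(xs),atz(t,xs.mean(),ys.mean(),.058))
E
```

```text
t 22.85 tcp [0.6314 0.2035 0.1371] jaw deg -2.1 F [ 0.2 -0.8  0.1] op 0.582 q7 -0.23 y [-0.001  0.    -1.   ]
top [257.2 181.3] 41 [ 6 11] [0.6596 0.0372]
panel px 239.55882352941177 192.6764705882353 68 [0.62868727 0.08541182 0.04      ]
handle px 219 238 227.9142857142857 190.6 105 [0.63073386 0.11590496 0.058     ]
```

View pics/o1.png

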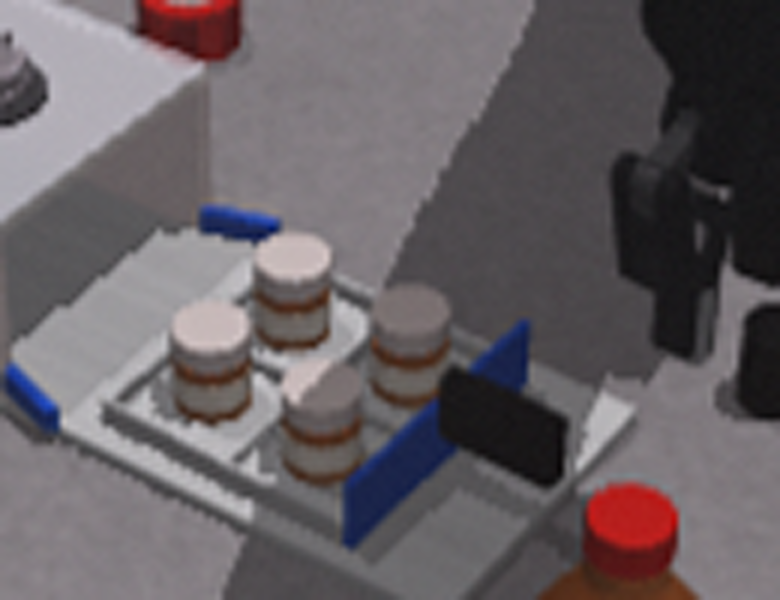

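Request:
drive_tool:
  commands:
    - [[0, -0.06, 0], 0]
    - [[0.001, -0.11, 0], 0]
    - [[0.001, -0.147, 0], 0]
    - [[0.001, -0.147, -0.05], 0]
    - [[0.001, -0.147, -0.11], 0]
    - [[0.001, -0.147, -0.17], 0]
    - [[0.001, -0.147, -0.202], 0]
    - [[0.001, -0.147, -0.202], 0]
    - [[0.001, -0.147, -0.202], 0]
    - [[0.001, -0.147, -0.202], 0]

```text
clock: 23.88
tool_pos: [0.6332, 0.1276, 0.0383]
tool_rot: [-1.57, 0.03, -0.032]
wrist_force: [0.3, -0.3, 0.0]
opening: 0.58
```

Run:
```python
from st import *
to(.632,.128,.036,-2.2)
```

```text
t 23.88 tcp [0.6332 0.1276 0.0383] jaw deg -2.3 F [ 0.3 -0.3  0. ] op 0.58 q7 -0.11 y [ 0.002  0.    -1.   ]
shift [-0.0025  0.0007 -0.0046] turn 0.001
```

Request:
drive_tool:
  commands:
    - [[0, 0, 0], 0]
    - [[0, 0, 0], 0]
    - [[0, 0, 0], 0]
    - [[0, 0, 0], 0]
    - [[0, 0, 0], 0]
    - [[0, 0, 0], 0]
    - [[0, 0, 0], 0]
    - [[0, 0, 0], 0]
  hand: 1
  grip_force: 25

```text
clock: 24.55
tool_pos: [0.6332, 0.1281, 0.0377]
tool_rot: [-1.57, 0.029, -0.032]
wrist_force: [1.0, 0.6, 6.5]
opening: 0.137
```

Run:
```python
from st import *
to(.632,.128,.036,-2.2)
c=snap('scene')
print(fit('tray',[.6285,.020,-1.61],[c]),fit('tray',[.6285,.020,-1.61],[snap('top')]))
```

```text
t 24.55 tcp [0.6332 0.1281 0.0377] jaw deg -2.2 F [1.  0.6 6.5] op 0.137 q7 -0.11 y [ 0.002  0.    -1.   ]
shift [-0.0024 -0.0003 -0.0034] turn 0.0
(np.float64(-11.868069648742676), array([ 6.50707670e-01,  4.44420678e-04, -1.73708417e+00])) (np.float64(-11.098645210266113), array([ 0.64200734,  0.03312817, -1.62145503]))
```

Request:
drive_tool:
  commands:
    - [[-0.002, -0.003, 0], 0.01]
    - [[-0.004, -0.01, 0], 0.019]
    - [[-0.005, -0.022, 0], 0.019]
    - [[-0.005, -0.036, 0], 0.019]
    - [[-0.005, -0.05, 0], 0.019]
    - [[-0.006, -0.064, 0], 0.019]
    - [[-0.006, -0.078, 0], 0.019]
    - [[-0.006, -0.09, 0], 0.019]
    - [[-0.006, -0.1, 0], 0.019]
    - [[-0.006, -0.1, 0], 0.019]

```text
clock: 25.48
tool_pos: [0.6301, 0.0781, 0.0377]
tool_rot: [-1.57, 0.014, -0.016]
wrist_force: [-0.2, 1.7, 7.0]
opening: 0.131
```

Run:
```python
from ov import *
to(.6274,-.0455,.036,-1.1)
ov('o2.png',None,'scene',(200,180,160,120),None)
```

```text
t 25.48 tcp [0.6301 0.0781 0.0377] jaw deg -1.1 F [-0.2  1.7  7. ] op 0.131 q7 -0.02 y [ 0.002  0.001 -1.   ]
shift [-0.0055 -0.2473 -0.0035] turn 0.0
```

View pics/o2.png

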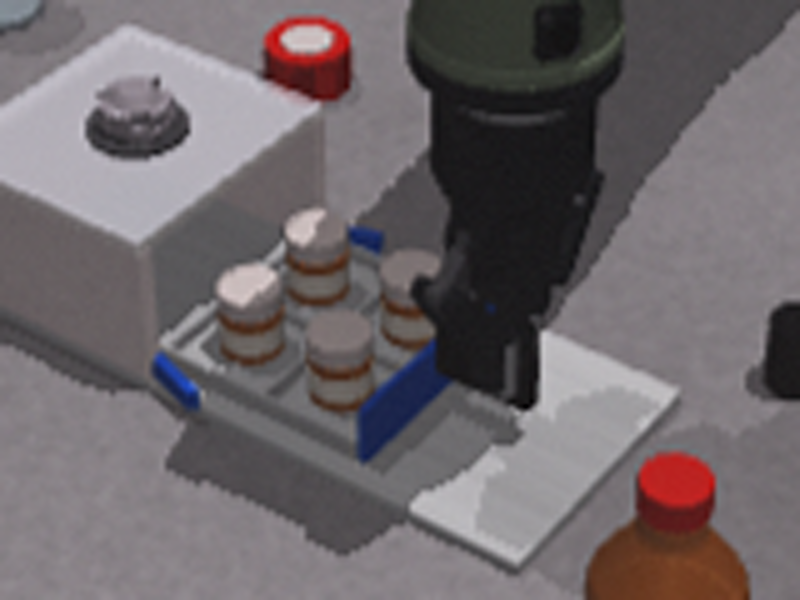

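Request:
drive_tool:
  commands:
    - [[0, -0.004, 0], 0]
    - [[-0.001, -0.012, 0], 0]
    - [[-0.001, -0.024, 0], 0]
    - [[-0.001, -0.036, 0], 0]
    - [[-0.002, -0.048, 0], 0]
    - [[-0.002, -0.06, 0], 0]
    - [[-0.002, -0.072, 0], 0]
    - [[-0.003, -0.084, 0], 0]
    - [[-0.003, -0.094, 0], 0]
    - [[-0.003, -0.1, 0], 0]

```text
clock: 26.37
tool_pos: [0.6287, 0.0292, 0.0377]
tool_rot: [-1.569, 0.013, -0.016]
wrist_force: [0.5, 9.0, 9.7]
opening: 0.132
```

Request:
drive_tool:
  commands:
    - [[0, -0.01, 0], 0]
    - [[0, -0.02, 0], 0]
    - [[-0.001, -0.032, 0], 0]
    - [[-0.001, -0.044, 0], 0]
    - [[-0.001, -0.056, 0], 0]
    - [[-0.001, -0.068, 0], 0]
    - [[-0.001, -0.08, 0], 0]
    - [[-0.002, -0.09, 0], 0]
    - [[-0.002, -0.1, 0], 0]
    - [[-0.002, -0.1, 0], 0]

```text
clock: 27.2
tool_pos: [0.6277, -0.0217, 0.0377]
tool_rot: [-1.57, 0.014, -0.016]
wrist_force: [0.5, 2.3, 8.8]
opening: 0.133
```

Run:
```python
from st import *
to(.6274,-.0455,.036,-1.1)
```

```text
t 27.2 tcp [ 0.6277 -0.0217  0.0377] jaw deg -1.1 F [0.5 2.3 8.8] op 0.133 q7 0.11 y [ 0.002  0.001 -1.   ]
shift [-0.0006 -0.0475 -0.0035] turn -0.0
```

Sliding freely. Final stretch, slowly, until the force rises.

Request:
drive_tool:
  commands:
    - [[0, -0.008, 0], 0]
    - [[0, -0.016, 0], 0]
    - [[0, -0.024, 0], 0]
    - [[0, -0.032, 0], 0]
    - [[0, -0.038, 0], 0]
    - [[0, -0.042, 0], 0]
    - [[0, -0.042, 0], 0]

```text
clock: 27.78
tool_pos: [0.6278, -0.0419, 0.0377]
tool_rot: [-1.569, 0.013, -0.016]
wrist_force: [-0.0, 5.6, 9.8]
opening: 0.133
```

Request:
drive_tool:
  commands:
    - [[0, -0.003, 0], 0]
    - [[0, -0.006, 0], 0]
    - [[0, -0.009, 0], 0]
    - [[0, -0.012, 0], 0]

```text
clock: 28.12
tool_pos: [0.6277, -0.0471, 0.0377]
tool_rot: [-1.568, 0.013, -0.015]
wrist_force: [-0.3, 11.3, 10.2]
opening: 0.138
```

Request:
drive_tool:
  commands:
    - [[0, -0.003, 0], 0]
    - [[0, -0.006, 0], 0]
    - [[0, -0.006, 0], 0]

```text
clock: 28.37
tool_pos: [0.6277, -0.0492, 0.0377]
tool_rot: [-1.567, 0.013, -0.015]
wrist_force: [-0.8, 15.2, 11.1]
opening: 0.136
```

Request:
drive_tool:
  commands:
    - [[0, -0.004, 0], 0]
    - [[0, -0.008, 0], 0]
    - [[0, -0.008, 0], 0]
    - [[0, -0.008, 0], 0]

```text
clock: 28.7
tool_pos: [0.6276, -0.0505, 0.0375]
tool_rot: [-1.564, 0.012, -0.013]
wrist_force: [-0.6, 27.2, 10.5]
opening: 0.133
```

Run:
```python
from ov import *
to(.6274,-.0455,.036,-1.1)
ov('o3.png',None,'scene',(190,180,160,120),None)
```

```text
t 28.7 tcp [ 0.6276 -0.0505  0.0375] jaw deg -0.9 F [-0.6 27.2 10.5] op 0.133 q7 0.15 y [ 0.001  0.007 -1.   ]
shift [-0.0005  0.0099 -0.003 ] turn -0.003
```

View pics/o3.png

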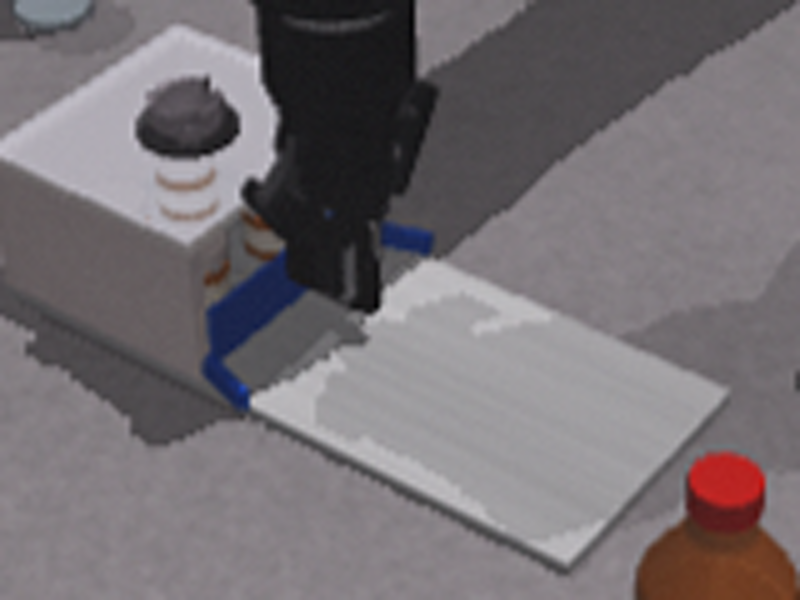

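Request:
drive_tool:
  commands:
    - [[0, 0, 0], 0]
    - [[0, 0, 0], 0]
    - [[0, 0.004, 0], 0]
    - [[0, 0.004, 0.04], 0]
    - [[0, 0.004, 0.1], 0]
    - [[0, 0.004, 0.18], 0]
    - [[0, 0.004, 0.26], 0]
    - [[0, 0.004, 0.34], 0]
  hand: 0.42

```text
clock: 29.42
tool_pos: [0.6266, -0.0542, 0.2088]
tool_rot: [-1.571, 0.016, -0.015]
wrist_force: [1.0, -0.1, 0.5]
opening: 0.583
```

Request:
drive_tool:
  commands:
    - [[0, 0.06, 0], 0]
    - [[-0.03, 0.12, 0], 0]
    - [[-0.08, 0.18, 0], 0]
    - [[-0.14, 0.2, 0], 0]
    - [[-0.2, 0.2, 0], 0]
    - [[-0.2, 0.2, 0], 0]
  hand: 0

```text
clock: 29.92
tool_pos: [0.5221, 0.0465, 0.2071]
tool_rot: [-1.571, 0.017, -0.011]
wrist_force: [-0.1, 0.0, 1.2]
opening: 1.001
```

Run:
```python
from ov import *
t=ov('o4.png',[.6253,-.1525,-1.590],'top',(270,150,100,75))
s=snap('scene')
# cap: red+white
for n,c in(('top',t),('scene',s)):
  for z in(.03,):
    print(n,[b for b in blobs(c,'white',z) if b[1]<160 and abs(b[3][0]-.43)<.05 and abs(b[3][1]+.19)<.05])
    print(n,[b for b in blobs(c,'red',.022) if abs(b[3][0]-.43)<.06 and abs(b[3][1]+.19)<.06])
# port: dark ring, top
g=cv2.cvtColor(t['color'],cv2.COLOR_RGB2GRAY);roi=g[175:215,310:350]
print(roi[::2,::2])
to(.4245,-.1945,.1)
```

```text
t 29.92 tcp [0.5221 0.0465 0.2071] jaw deg -1.0 F [-0.1  0.   1.2] op 1.001 q7 -0.02 y [-0.004 -0.    -1.   ]
top [(array([340.8, 269.1]), np.int32(102), array([11, 11], dtype=int32), array([ 0.4256, -0.1964]))]
top [(array([339.8, 269. ]), np.int32(154), array([19, 19], dtype=int32), array([ 0.426 , -0.1947]))]
scene [(array([261.1, 187.5]), np.int32(33), array([9, 4], dtype=int32), array([ 0.4254, -0.1949]))]
scene [(array([261.4, 191.4]), np.int32(137), array([17, 16], dtype=int32), array([ 0.4324, -0.1888]))]
[[153 153 153 153 153 153 153 151 151 151 152 150 149 150 147 146 147 146
  146 145]
 [153 153 154 154 153 151 151 151 149 149 149 145 146 149 147 145 147 148
  148 150]
 [153 154 154 152 153 153 154 153 152 153 154 154 154 155 153 153 153 153
  153 151]
 [154 154 154 154 155 154 154 154 151 152 153 154 154 155 153 154 150 154
  154 151]
 [153 151 155 154 155 154 152 122  76  79  79 104 151 155 155 155 154 153
  155 151]
 [154 152 155 155 154 153  84  79 129 139 139 130  85 136 154 155 154 154
  154 152]
 [154 144 155 154 154 107  79 132 106 105 102 104 138  84 153 155 155 1
[... 461 characters left out ...]
128  72  73  64  66  71  64  73 123 152 149 150 151
  149 152]
 [154 154 154 152 153 152 152  77  80  77  77  80 138 154 154 154 154 154
  154 152]
 [154 152 155 155 155 155 153 154 153 153 155 153 156 154 155 154 155 153
  155 150]
 [154 154 155 155 153 154 155 154 153 153 154 155 152 154 155 155 155 154
  152 149]
 [149 154 155 155 155 155 154 153 154 154 154 153 147 155 156 154 155 154
  153 149]
 [148 150 155 155 155 154 154 153 153 154 155 146 145 155 155 155 155 155
  153 150]
 [143 137 154 154 154 154 153 154 152 155 154 152 136 154 155 155 154 154
  155 151]
 [155 147 135 140 141 147 153 154 153 154 155 155 144 131 149 153 148 153
  155 151]]
shift [-0.1951 -0.4821 -0.2141] turn None
```

View pics/o4.png

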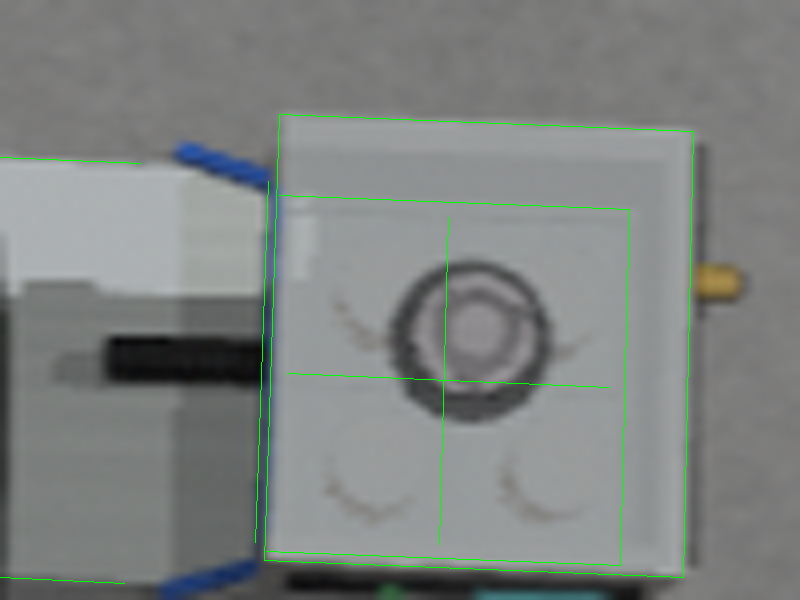

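Request:
drive_tool:
  commands:
    - [[-0.02, -0.05, -0.02], 0]
    - [[-0.04, -0.1, -0.04], 0]
    - [[-0.06, -0.15, -0.06], 0]
    - [[-0.08, -0.2, -0.08], 0]
    - [[-0.1, -0.26, -0.1], 0]
    - [[-0.12, -0.32, -0.12], 0]
    - [[-0.14, -0.37, -0.14], 0]
    - [[-0.16, -0.42, -0.16], 0]
    - [[-0.18, -0.46, -0.18], 0]
    - [[-0.195, -0.482, -0.2], 0]
  hand: 0.05

```text
clock: 30.85
tool_pos: [0.4292, -0.1983, 0.1061]
tool_rot: [-1.572, 0.017, -0.018]
wrist_force: [-0.6, -0.2, -0.2]
opening: 0.954
```

Request:
drive_tool:
  commands:
    - [[0, 0, 0], 0]
    - [[0, 0, 0], 0]
    - [[0, 0, 0], 0]

```text
clock: 31.1
tool_pos: [0.4304, -0.1948, 0.1069]
tool_rot: [-1.571, 0.014, -0.015]
wrist_force: [0.7, 0.6, -0.1]
opening: 0.951
```

Run:
```python
from st import *
to(.4255,-.195,.010,-1)
t=snap('top')
print('port tip',atz(t,329.1,190.5,.121))
ch=(.6253,-.1535,-1.590)
for tx in(-.123,):
  for z in(.027,.061): print('handle end expected px',proj(t,[ch[0]+tx*np.cos(ch[2]),ch[1]+tx*np.sin(ch[2]),z]),'seen ~282.7')
```

```text
t 31.1 tcp [ 0.4304 -0.1948  0.1069] jaw deg -1.1 F [ 0.7  0.6 -0.1] op 0.951 q7 0.42 y [ 0.001  0.    -1.   ]
shift [-0.0098 -0.0004 -0.1938] turn 0.001
port tip [ 0.62621355 -0.15381597  0.121     ]
handle end expected px [281.50916592 194.72703418] seen ~282.7
handle end expected px [281.59021165 192.71227475] seen ~282.7
```

Request:
drive_tool:
  commands:
    - [[-0.01, 0, -0.04], 0]
    - [[-0.01, 0, -0.09], 0]
    - [[-0.01, 0, -0.14], 0]
    - [[-0.01, 0, -0.18], 0]
    - [[-0.01, 0, -0.194], 0]
    - [[-0.01, 0, -0.194], 0]
    - [[-0.01, 0, -0.194], 0]
    - [[-0.01, 0, -0.194], 0]

```text
clock: 31.82
tool_pos: [0.4252, -0.195, 0.011]
tool_rot: [-1.571, 0.014, -0.016]
wrist_force: [0.3, -1.2, 0.5]
opening: 0.947
```

Request:
drive_tool:
  commands:
    - [[0, 0, 0], 0]
    - [[0, 0, 0], 0]
    - [[0, 0, 0], 0]
    - [[0, 0, 0], 0]
    - [[0, 0, 0], 0]
    - [[0, 0, 0], 0]
  hand: 1
  grip_force: 40

```text
clock: 32.32
tool_pos: [0.425, -0.1951, 0.0107]
tool_rot: [-1.571, 0.014, -0.016]
wrist_force: [-0.8, 1.0, 16.8]
opening: 0.595
```

Run:
```python
from ov import *
to(.4255,-.195,.010,-1)
ov('c1.png',None,'scene',(210,145,100,75),None)
```

```text
t 32.32 tcp [ 0.425  -0.1951  0.0107] jaw deg -1.1 F [-0.8  1.  16.8] op 0.595 q7 0.43 y [ 0.001 -0.    -1.   ]
shift [ 0.0011  0.0002 -0.0013] turn 0.001
```

View pics/c1.png

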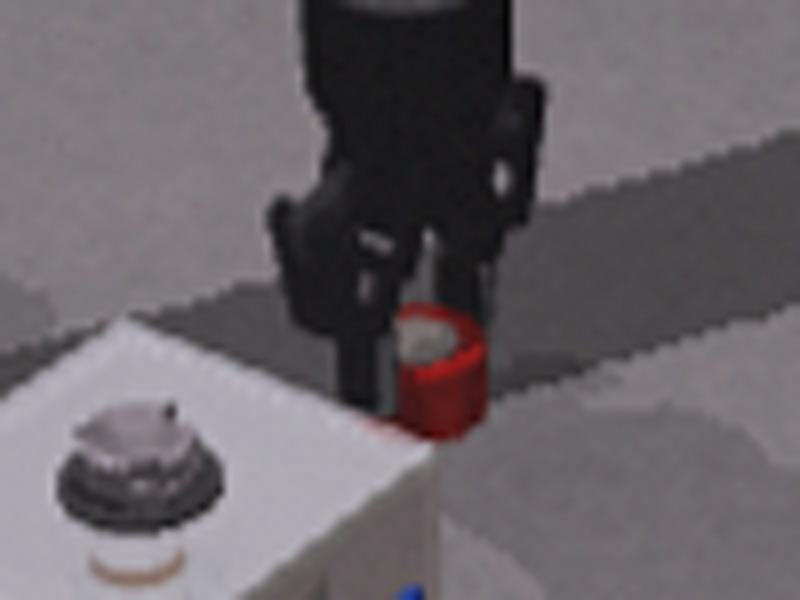

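Request:
drive_tool:
  commands:
    - [[0, 0, 0.05], 0]
    - [[0, 0, 0.12], 0]
    - [[0, 0, 0.2], 0]
    - [[0, 0, 0.28], 0]
    - [[0.04, 0.01, 0.32], 0]
    - [[0.1, 0.02, 0.32], 0]
    - [[0.16, 0.035, 0.32], 0]
    - [[0.22, 0.047, 0.32], 0]
    - [[0.28, 0.06, 0.32], 0]
    - [[0.34, 0.072, 0.32], 0]

```text
clock: 33.2
tool_pos: [0.5957, -0.1583, 0.1703]
tool_rot: [-1.571, 0.015, -0.015]
wrist_force: [-0.2, -1.0, 0.1]
opening: 0.595
```

Request:
drive_tool:
  commands:
    - [[0.04, 0.008, 0], 0]
    - [[0.062, 0.01, 0], 0]
    - [[0.062, 0.01, 0], 0]
    - [[0.062, 0.01, -0.02], 0]
    - [[0.062, 0.01, -0.03], 0]
    - [[0.062, 0.01, -0.03], 0]

```text
clock: 33.7
tool_pos: [0.6243, -0.1541, 0.1534]
tool_rot: [-1.57, 0.017, -0.013]
wrist_force: [-0.1, -0.4, -1.3]
opening: 0.594
```

Run:
```python
from ov import *
to(.626,-.1536,.122,-1)
s=ov('c2.png',None,'scene',(170,145,100,75),None)
P=[.6255,-.1535]
for z in(.121,.108): print('port px scene',(proj(s,P+[z])-[170,145]+.5)*8)
zc=ctrl.state()['tool_pos'];print('cap top px',(proj(s,[zc[0],zc[1],zc[2]-.0107+.03])-[170,145]+.5)*8)
```

```text
t 33.7 tcp [ 0.6243 -0.1541  0.1534] jaw deg -1.1 F [-0.1 -0.4 -1.3] op 0.594 q7 0.25 y [-0.002  0.001 -1.   ]
shift [ 0.0034  0.001  -0.0629] turn 0.002
port px scene [454.42671268 419.41054317]
port px scene [457.29440947 452.80852974]
cap top px [442.53645915 278.25862236]
```

View pics/c2.png

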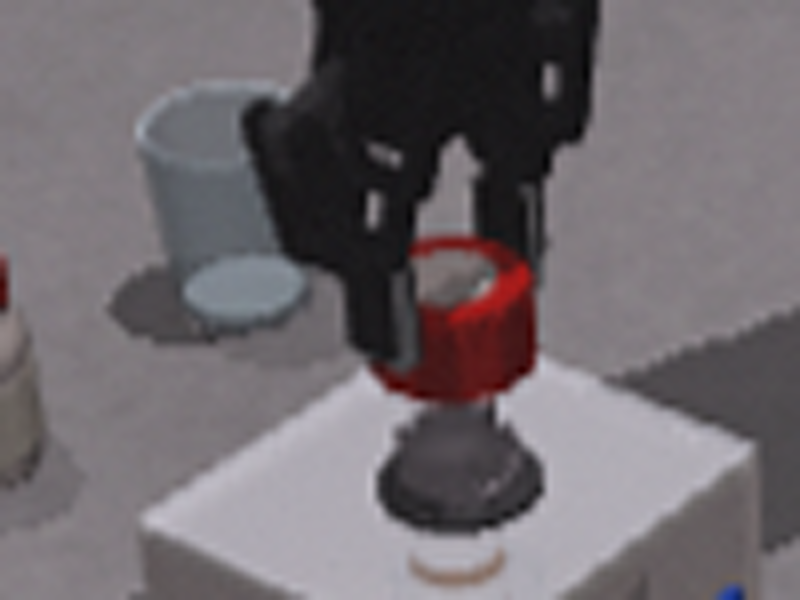

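Run:
```python
from ov import *
to(.626,-.1536,.122,-1)
s=snap('scene');st=ctrl.state()
k=8;im=cv2.resize(s['color'][145:220,170:270],None,fx=k,fy=k,interpolation=cv2.INTER_CUBIC)
hsv=cv2.cvtColor(im,cv2.COLOR_RGB2HSV).astype(int);h,sa,v=[hsv[:,:,i] for i in range(3)]
red=((h<10)|(h>170))&(sa>120)&(v>50)
n,l,sts,ce=cv2.connectedComponentsWithStats(red.astype(np.uint8));i=1+np.argmax(sts[1:,4]);print('red bbox',sts[i])
r=l==i
for y in range(360,405,8): xs=np.nonzero(r[y])[0];print(y,xs.min(),xs.max(),end='; ') if len(xs) else None
dark=(v<100);dark[:420]=0;dark[:,:330]=0;dark[:,600:]=0
n,l,sts,ce=cv2.connectedComponentsWithStats(dark.astype(np.uint8));i=1+np.argmax(sts[1:,4]);print('\ndark bbox',sts[i])
def circ(x,y,z,rad):
    q=np.array([(proj(s,[x+rad*np.cos(a),y+rad*np.sin(a),z])-[170,145]+.5)*k for a in np.linspace(0,6.28,90)]);return np.round([q[:,0].min(),q[:,0].max(),q[:,1].min(),q[:,1].max()])
p=st['tool_pos'];print('cap bottom pred',circ(p[0],p[1],p[2]-.0107,.0265),'top',circ(p[0],p[1],p[2]+.0193,.0265))
for z in(.095,.1): print('flange pred',circ(.6255,-.1535,z,.025))
```

```text
t 33.75 tcp [ 0.6247 -0.1542  0.1542] jaw deg -1.1 F [-0.1 -0.3 -0.9] op 0.595 q7 0.25 y [-0.001  0.    -1.   ]
shift [ 0.0026  0.0011 -0.0644] turn 0.002
red bbox [  374   234   161   167 14103]
360 421 530; 368 374 525; 376 380 517; 384 388 506; 392 406 486; 400 455 468; 
dark bbox [  378   420   165   114 14888]
cap bottom pred [365. 532. 314. 404.] top [357. 526. 234. 322.]
flange pred [383. 537. 443. 530.]
flange pred [382. 536. 430. 517.]
```

Request:
drive_tool:
  commands:
    - [[0.002, 0.001, 0], 0]
    - [[0.002, 0.001, -0.01], 0]
    - [[0.002, 0.001, -0.022], 0]
    - [[0.002, 0.001, -0.034], 0]
    - [[0.002, 0.001, -0.044], 0]
    - [[0.002, 0.001, -0.052], 0]
    - [[0.002, 0.001, -0.056], 0]
    - [[0.002, 0.001, -0.056], 0]

```text
clock: 34.47
tool_pos: [0.6263, -0.1535, 0.1262]
tool_rot: [-1.571, 0.016, -0.014]
wrist_force: [-0.6, 0.8, -1.1]
opening: 0.594
```

Run:
```python
from st import *
to(.6255,-.1535,.122,-1)
```

```text
t 34.47 tcp [ 0.6263 -0.1535  0.1262] jaw deg -1.1 F [-0.6  0.8 -1.1] op 0.594 q7 0.26 y [-0.001  0.    -1.   ]
shift [-0.0016 -0.     -0.0085] turn 0.002
```

Request:
drive_tool:
  commands:
    - [[-0.001, 0, -0.003], 0]
    - [[-0.001, 0, -0.006], 0]
    - [[-0.001, 0, -0.009], 0]
    - [[-0.001, 0, -0.012], 0]
    - [[-0.001, 0, -0.012], 0]

```text
clock: 34.88
tool_pos: [0.6263, -0.1535, 0.1211]
tool_rot: [-1.571, 0.014, -0.015]
wrist_force: [-0.7, 1.2, 5.8]
opening: 0.599
```

Run:
```python
from st import *
to(.6255,-.1535,.118,-1)
print(s['ft_torque'])
```

```text
t 34.88 tcp [ 0.6263 -0.1535  0.1211] jaw deg -1.1 F [-0.7  1.2  5.8] op 0.599 q7 0.26 y [ 0.001 -0.    -1.   ]
shift [-0.0015 -0.     -0.0063] turn 0.001
[0.26937327 0.1193337  0.0117488 ]
```

Request:
drive_tool:
  commands:
    - [[0, 0, -0.002], 0.05]
    - [[0, 0, -0.004], 0.12]
    - [[0, 0, -0.004], 0.2]
    - [[0, 0, -0.004], 0.28]
    - [[0, 0, -0.004], 0.36]
    - [[0, 0, -0.004], 0.43]
    - [[0, 0, -0.004], 0.5]
    - [[0, 0, -0.004], 0.5]

```text
clock: 35.55
tool_pos: [0.6273, -0.1537, 0.1207]
tool_rot: [-1.535, -0.402, 0.397]
wrist_force: [-0.1, 0.4, 20.8]
opening: 0.598
```

Run:
```python
from st import *
to(.6255,-.1535,.118,-1)
print(s['ft_torque'])
```

```text
t 35.55 tcp [ 0.6273 -0.1537  0.1207] jaw deg 29.2 F [-0.1  0.4 20.8] op 0.598 q7 0.66 y [ 0.004 -0.001 -1.   ]
shift [-0.0036  0.0005 -0.0053] turn -0.503
[0.16791161 0.07715482 0.2733179 ]
```

Request:
drive_tool:
  commands:
    - [[-0.001, 0, 0], 0.08]
    - [[-0.001, 0, 0], 0.16]
    - [[-0.001, 0, 0], 0.24]
    - [[-0.001, 0, 0], 0.32]
    - [[-0.001, 0, 0], 0.4]
    - [[-0.001, 0, 0], 0.4]

```text
clock: 36.05
tool_pos: [0.627, -0.1542, 0.1207]
tool_rot: [-1.45, -0.728, 0.722]
wrist_force: [0.3, -2.2, 22.1]
opening: 0.596
```

Run:
```python
from st import *
to(.6255,-.1535,.118,-1)
print(s['ft_torque'])
```

```text
t 36.05 tcp [ 0.627  -0.1542  0.1207] jaw deg 53.2 F [ 0.3 -2.2 22.1] op 0.596 q7 0.99 y [ 0.005 -0.001 -1.   ]
shift [-0.0031  0.0015 -0.0054] turn -0.904
[-0.30276665 -0.22081024  0.23108068]
```

Request:
drive_tool:
  commands:
    - [[0, 0, 0], 0.08]
    - [[0, 0, 0], 0.16]
    - [[0, 0, 0], 0.24]
    - [[0, 0, 0], 0.32]
    - [[0, 0, 0], 0.32]

```text
clock: 36.47
tool_pos: [0.6254, -0.1537, 0.1187]
tool_rot: [-1.339, -0.979, 0.979]
wrist_force: [-0.1, 0.3, -1.3]
opening: 0.592
```

Request:
drive_tool:
  commands:
    - [[0, 0, 0], 0.08]
    - [[0, 0, 0], 0.16]
    - [[0, 0, 0], 0.24]
    - [[0, 0, 0], 0.24]

```text
clock: 36.8
tool_pos: [0.6254, -0.1537, 0.1187]
tool_rot: [-1.237, -1.164, 1.164]
wrist_force: [0.3, 1.2, 0.1]
opening: 0.597
```

Run:
```python
from st import *
to(.6255,-.1535,.118,-1)
print(s['ft_torque'])
```

```text
t 36.8 tcp [ 0.6254 -0.1537  0.1187] jaw deg 86.5 F [0.3 1.2 0.1] op 0.597 q7 1.44 y [-0.  0. -1.]
shift [ 0.0002  0.0004 -0.0014] turn -1.459
[ 0.06648361  0.03604152 -0.63280443]
```

Request:
drive_tool:
  commands:
    - [[0, 0, 0], -0.03]
    - [[0, 0, -0.003], -0.05]
    - [[0, 0, -0.006], -0.06]
    - [[0, 0, -0.009], -0.06]
    - [[0, 0, -0.009], -0.06]
    - [[0, 0, -0.009], -0.06]

```text
clock: 37.3
tool_pos: [0.6256, -0.1534, 0.1144]
tool_rot: [-1.266, -1.117, 1.117]
wrist_force: [-1.0, -0.1, 3.3]
opening: 0.597
```

Run:
```python
from st import *
to(.6255,-.1535,.1147,86.5)
print(s['ft_torque'])
```

```text
t 37.3 tcp [ 0.6256 -0.1534  0.1144] jaw deg 82.9 F [-1.  -0.1  3.3] op 0.597 q7 1.39 y [ 0. -0. -1.]
shift [-0.0002 -0.0002  0.0007] turn 0.06
[0.06857427 0.20207846 0.00146168]
```

Request:
drive_tool:
  commands:
    - [[0, 0, -0.001], -0.08]
    - [[0, 0, -0.001], -0.18]
    - [[0, 0, -0.002], -0.28]
    - [[0, 0, -0.003], -0.38]
    - [[0, 0, -0.003], -0.48]
    - [[0, 0, -0.004], -0.58]
    - [[0, 0, -0.005], -0.68]
    - [[0, 0, -0.005], -0.78]
    - [[0, 0, -0.006], -0.85]
    - [[0, 0, -0.006], -0.85]

```text
clock: 38.13
tool_pos: [0.6262, -0.1532, 0.1125]
tool_rot: [-1.528, -0.433, 0.431]
wrist_force: [-2.2, 1.9, 18.4]
opening: 0.596
```

Run:
```python
from st import *
to(.6255,-.1535,.1107,82.9)
print(s['ft_torque'])
```

```text
t 38.13 tcp [ 0.6262 -0.1532  0.1125] jaw deg 31.6 F [-2.2  1.9 18.4] op 0.596 q7 0.69 y [ 0.002 -0.    -1.   ]
shift [-0.0014 -0.0005 -0.0036] turn 0.855
[ 0.55340294  0.46110658 -0.20104993]
```

Request:
drive_tool:
  commands:
    - [[0, 0, -0.001], -0.08]
    - [[0, 0, -0.001], -0.16]
    - [[0, 0, -0.002], -0.24]
    - [[0, 0, -0.002], -0.32]
    - [[0, 0, -0.003], -0.4]
    - [[0, 0, -0.003], -0.46]
    - [[0, 0, -0.003], -0.46]

```text
clock: 38.72
tool_pos: [0.6266, -0.153, 0.1112]
tool_rot: [-1.57, -0.058, 0.053]
wrist_force: [-0.4, 3.1, 19.8]
opening: 0.6
```

Run:
```python
from st import *
to(.6255,-.1535,.1107,82.9)
print(s['ft_torque'])
```

```text
t 38.72 tcp [ 0.6266 -0.153   0.1112] jaw deg 4.1 F [-0.4  3.1 19.8] op 0.6 q7 0.33 y [ 0.003  0.    -1.   ]
shift [-0.0021 -0.001  -0.0009] turn 1.314
[ 0.73317207  0.19438699 -0.31469306]
```

Request:
drive_tool:
  commands:
    - [[-0.001, 0, 0], -0.06]
    - [[-0.001, 0, -0.001], -0.12]
    - [[-0.001, 0, -0.001], -0.18]
    - [[-0.001, 0, -0.001], -0.24]
    - [[-0.001, 0, -0.001], -0.28]
    - [[-0.001, 0, -0.001], -0.28]
  grip_force: 50

```text
clock: 39.22
tool_pos: [0.6265, -0.1525, 0.1106]
tool_rot: [-1.563, 0.17, -0.176]
wrist_force: [2.3, 5.6, 16.0]
opening: 0.596
```

Run:
```python
from st import *
to(.6255,-.1535,.1107,82.9)
print(s['ft_torque'])
```

```text
t 39.22 tcp [ 0.6265 -0.1525  0.1106] jaw deg -12.6 F [ 2.3  5.6 16. ] op 0.596 q7 0.1 y [ 0.004  0.001 -1.   ]
shift [-0.002  -0.0021  0.0001] turn -1.408
[ 1.24686503 -0.62507782 -0.18262845]
```

Request:
drive_tool:
  commands:
    - [[-0.001, -0.001, 0], -0.05]
    - [[-0.001, -0.002, 0], -0.1]
    - [[-0.001, -0.002, 0], -0.15]
    - [[-0.001, -0.002, 0], -0.2]
    - [[-0.001, -0.002, 0], -0.2]

```text
clock: 39.63
tool_pos: [0.6271, -0.1523, 0.1104]
tool_rot: [-1.541, 0.332, -0.341]
wrist_force: [10.4, 9.2, 9.3]
opening: 0.596
```

Run:
```python
from st import *
to(.6255,-.1535,.1107,82.9)
print(s['ft_torque'])
```

```text
t 39.63 tcp [ 0.6271 -0.1523  0.1104] jaw deg -24.6 F [10.4  9.2  9.3] op 0.596 q7 -0.05 y [ 0.006  0.002 -1.   ]
shift [-0.0033 -0.0023  0.0006] turn -1.208
[ 2.15564752 -2.47025148  0.13233691]
```

Request:
drive_tool:
  commands:
    - [[0, 0, 0], 0]
    - [[0, 0, 0], 0]
    - [[0, 0, 0], 0]
    - [[0, 0, 0], 0]
  hand: 0.15

```text
clock: 39.97
tool_pos: [0.6243, -0.1547, 0.1091]
tool_rot: [-1.545, 0.336, -0.335]
wrist_force: [0.4, -0.4, 0.1]
opening: 0.85
```

Request:
drive_tool:
  commands:
    - [[0, 0, 0.04], 0]
    - [[0, 0, 0.1], 0]
    - [[0, 0, 0.16], 0]
    - [[-0.05, 0.05, 0.2], 0]
    - [[-0.1, 0.12, 0.22], 0]
    - [[-0.15, 0.19, 0.22], 0]
    - [[-0.18, 0.26, 0.22], 0]
    - [[-0.2, 0.32, 0.22], 0]
    - [[-0.2, 0.36, 0.22], 0]

```text
clock: 40.72
tool_pos: [0.5226, 0.0285, 0.2197]
tool_rot: [-1.544, 0.335, -0.333]
wrist_force: [0.9, 0.0, -0.0]
opening: 0.85
```

Run:
```python
from ov import *
s=ov('d1.png',None,'scene',(170,145,100,75),None)
t=ov('d2.png',None,'top',(270,150,100,75),None)
def circ(c,x,y,z,rad,o,k=8):
    q=np.array([(proj(c,[x+rad*np.cos(a),y+rad*np.sin(a),z])-o+.5)*k for a in np.linspace(0,6.28,90)]);return np.round([q[:,0].min(),q[:,0].max(),q[:,1].min(),q[:,1].max()])
for c,o,n in((s,[170,145],'scene'),(t,[270,150],'top')):
    im=cv2.resize(c['color'][o[1]:o[1]+75,o[0]:o[0]+100],None,fx=8,fy=8,interpolation=cv2.INTER_CUBIC)
    hsv=cv2.cvtColor(im,cv2.COLOR_RGB2HSV).astype(int);red=((hsv[:,:,0]<10)|(hsv[:,:,0]>170))&(hsv[:,:,1]>120)&(hsv[:,:,2]>50)
    nn,l,sts,ce=cv2.connectedComponentsWithStats(red.astype(np.uint8));i=1+np.argmax(sts[1:,4]);b=sts[i];print(n,'red x',b[0],b[0]+b[2],'y',b[1],b[1]+b[3])
    for z in(.1,.104,.111): print(z,'bot',circ(c,.6255,-.1535,z,.0267,o),'top',circ(c,.6255,-.1535,z+.03,.0267,o))
```

```text
t 40.72 tcp [0.5226 0.0285 0.2197] jaw deg -24.4 F [ 0.9  0.  -0. ] op 0.85 q7 -0.31 y [-0.001  0.001 -1.   ]
scene red x 376 541 y 354 522
0.1 bot [376. 541. 428. 520.] top [369. 536. 351. 443.]
0.104 bot [375. 541. 417. 510.] top [368. 535. 341. 432.]
0.111 bot [374. 539. 400. 492.] top [366. 534. 323. 413.]
top red x 394 557 y 250 418
0.1 bot [389. 550. 261. 421.] top [396. 561. 244. 407.]
0.104 bot [390. 552. 259. 419.] top [397. 563. 242. 405.]
0.111 bot [391. 554. 255. 416.] top [399. 565. 238. 402.]
```

View pics/d1.png

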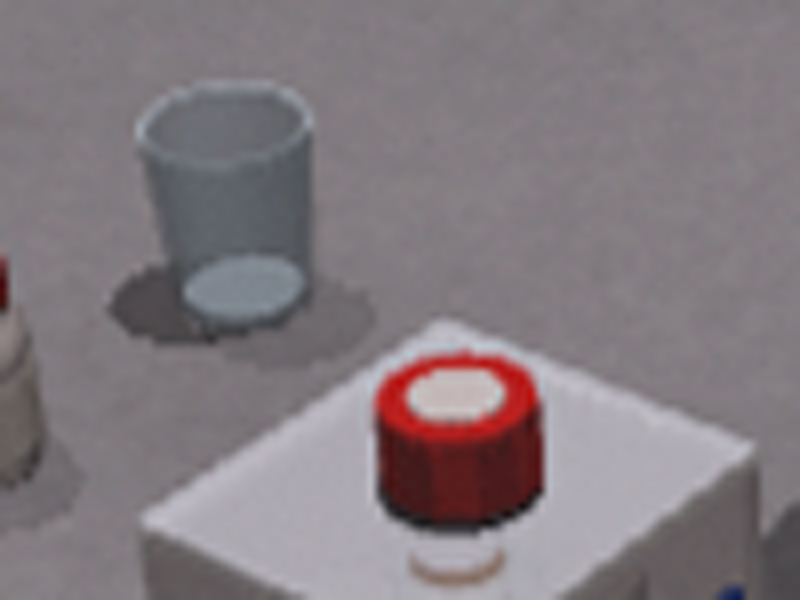

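View pics/d2.png

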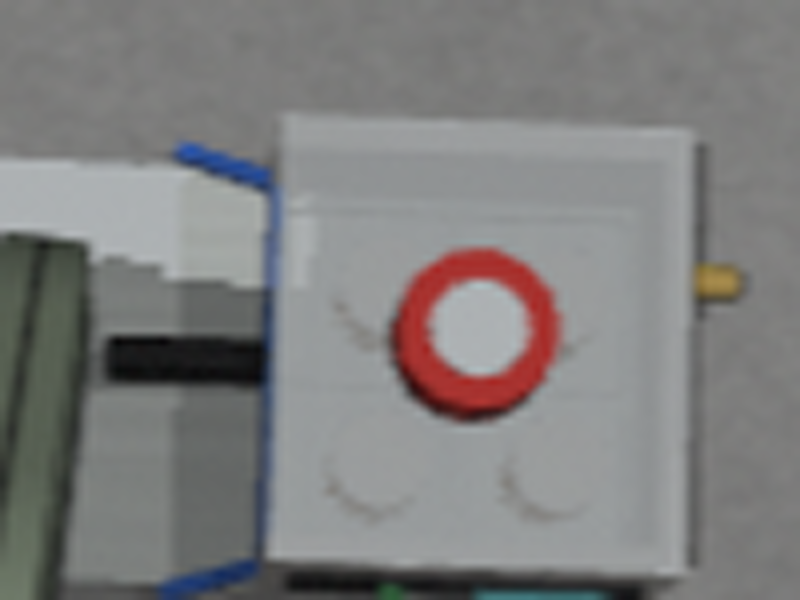

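Run:
```python
from ov import *
a=cv2.imread('pics/d2.png');b=cv2.imread('pics/o4.png')
for i in(a,b):
    m=i.max(2)<40; m[:320]=0;m[400:]=0;m[:,:60]=0;m[:,330:]=0;x=np.nonzero(m.sum(0)>15)[0];print(x.min(),x.max())
ov('d3.png',None,'scene',(190,180,160,120),None)
for n in('reagent','salt','beaker'): print(n,[(round(d['score'],2),np.round(d['bbox'],1).tolist()) for d in ctrl.outline_of('scene',n)][:2])
```

```text
t 40.82 tcp [0.5242 0.029  0.2194] jaw deg -24.2 F [-0.  -0.1 -0.5] op 0.85 q7 -0.31 y [-0.     0.001 -1.   ]
109 262
109 261
reagent [(0.6, [333.0, 303.8, 37.6, 66.7])]
salt []
beaker [(0.85, [197.6, 170.4, 25.8, 32.7]), (0.29, [228.6, 199.8, 19.8, 20.5])]
```

View pics/d3.png

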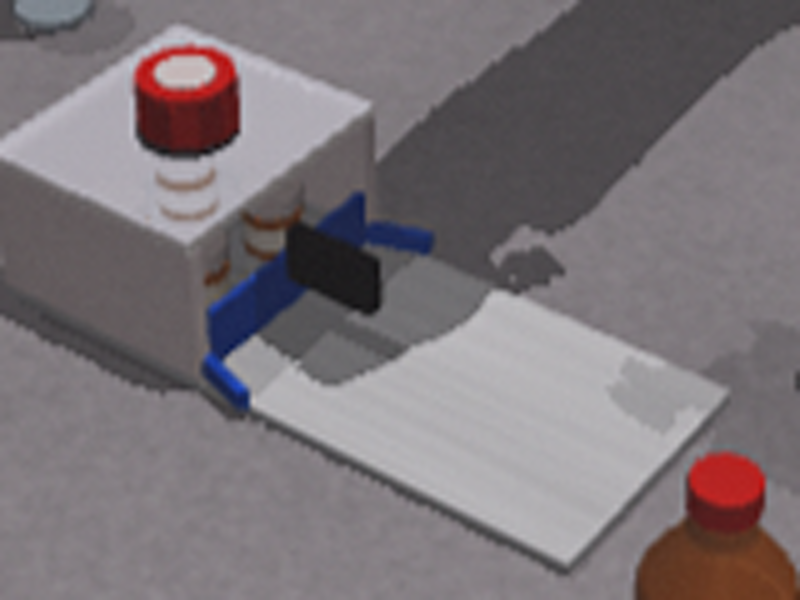

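```bash
python3 -c "
from plant import ctrl
print(ctrl.close_job())"
```

```text
the job is handed in; nothing more can be done
None
```

I handed the job in at about 41 s of simulated time. All four white-lidded jars stand in the tray, the tray is in the chamber, and the red cap is screwed onto the port. No verdict is reported, so what follows is from my own checks.

- **Tray:** I slid it in by its handle until it stopped against the back, with the push force rising to 27 N and no further movement. The handle's end sits about 1 px (2–3 mm) further in than predicted for fully in. It did not shift while I screwed the cap on.
- **Cap:**
  - It rested on the rim at about 111 mm, dropped after roughly 85° of backward turn, and then turned forward about 107° at the gripper.
  - It ended at about 99.7 mm by the arm's reading, and the side camera agrees with 100 mm to within about 1 mm.
  - Side forces rose and the fingers may have slipped on the cap near the end. I took it as home from the height and did not regrip to test the stop.
- **Jars:** All four were clearly upright in their compartments before the slide. In the last pictures they show only partly, through the roof and the opening, and look upright.
- **Bystanders:** The reagent bottle and the beaker are where they started. The network missed the salt jar in the last picture. It appears unmoved in crops of earlier pictures, and the gripper did not go near it.

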